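# Fit the spindles in the boring head and lock them down

## Task

Fit the drill spindles from the wooden rack to the boring head: flip the cam lever fully open, lift the hold-down bar out of its slots and lay it aside on the bench, then put every spindle that is in the rack through a hub of its own, turned so that the flat of its shank matches the flat of the bore, until its flange sits down on the hub. Then put the bar back down in its two slots, tab up, flip the lever fully down again to lock it, and leave the other things on the bench where they are.

Things in the scene. Friction and masses are not known exactly. Their poses are not given: they have to be found in the camera images.
- boring_head: four-spindle boring head, grey gearbox fixed to the bench on its back: 102 (x) x 330 (y) mm, deck 50 mm high, four steel hubs in a row along its y, standing 8 mm above the deck, an end post at either end. Origin: under its middle, on the bench; x away from the robot, z up. In its frame the hub axes stand at x = +14, y = -112.5, -37.5, +37.5, +112.5 mm, faces at z = 58 mm
- hub0_face (a point): centre of the face of hub 0 (0 to 3 from -y to +y): steel sleeve 53 mm across, 36 mm long, D bore right through, 24 mm across, its flat 7.5 mm from the axis on this point's +x side (dark index line on the face there), mouth bevelled 2.5 mm; z up. The hub turns stiffly (0.06 N m), up to 1.6 rad either way; its bore stands at another angle in every start
- hub1_face (a point): centre of the face of hub 1 (0 to 3 from -y to +y): steel sleeve 53 mm across, 36 mm long, D bore right through, 24 mm across, its flat 7.5 mm from the axis on this point's +x side (dark index line on the face there), mouth bevelled 2.5 mm; z up. The hub turns stiffly (0.06 N m), up to 1.6 rad either way; its bore stands at another angle in every start
- hub2_face (a point): centre of the face of hub 2 (0 to 3 from -y to +y): steel sleeve 53 mm across, 36 mm long, D bore right through, 24 mm across, its flat 7.5 mm from the axis on this point's +x side (dark index line on the face there), mouth bevelled 2.5 mm; z up. The hub turns stiffly (0.06 N m), up to 1.6 rad either way; its bore stands at another angle in every start
- hub3_face (a point): centre of the face of hub 3 (0 to 3 from -y to +y): steel sleeve 53 mm across, 36 mm long, D bore right through, 24 mm across, its flat 7.5 mm from the axis on this point's +x side (dark index line on the face there), mouth bevelled 2.5 mm; z up. The hub turns stiffly (0.06 N m), up to 1.6 rad either way; its bore stands at another angle in every start
- hold_bar: steel hold-down bar 18 x 280 x 16 mm plus a 16 mm square end either side, 342 mm over all along its y, 0.45 kg. In its middle stands a lifting tab, 11 mm thick (x), 26 mm wide (y), top 67 mm above the bar's axis, to pinch it by. Origin: middle of the bar's axis, z up. On the bench it stands on its flat underside, axis 8 mm up
- bar_seat (a point): where the bar's origin is when it is home, 76 mm above the bench; axes as the boring head's, 12 mm to -x of its middle. The bar's ends lie in open-topped slots of the end posts, 18 mm wide, mouths bevelled; it can slide 4 mm endways. Home, it passes 2 mm above the spindles' flanges, 26 mm to -x of their axes, so no spindle can be put in or taken out
- cam_lever (a joint): angle of the cam shaft with its lever, rad: 0 = locked, lever level towards the head's +x, two cams over the ends of the bar; it swings up and over towards the head's -x, 1.8 = fully open; from 1.2 the cams are clear of the bar; stiff enough (0.18 N m) to stay where it is left
- lever_pivot (a point): point on the cam shaft's axis (parallel to the head's y) at the lever, 89.5 mm above the bench, at the head's +y end, 184 mm from its middle and 40 mm to -x; the shaft, 12 mm thick, runs the length of the head on the -x side of the bar. Open, the lever stands up to 195 mm above the bench
- lever_grip (a point): middle of the lever's black grip, 88 mm from the cam shaft's axis; the grip is 13 mm wide (along the head's y), 16 mm thick, and runs from 55 to 105 mm from the axis; x points along the lever, away from the axis
- rack: loose block of wood, 240 (x) x 72 (y) x 52 mm high, 0.9 kg, with three plain round holes of 27 mm right through, 75 mm apart along its x, in which the spindles stand; origin under its middle
- spindle_a: steel drill spindle, 0.3 kg, upright in the rack (or absent; all alike, any hub will do): D shank 22 mm across, 44 mm long, flat 6.5 mm from its axis, tip bevelled; flange 52 mm across, 8 mm thick, cut flat on the same side; on it a round black nose 28 mm across, 42 mm high, to hold it by, a bright index line on its top on that side. Origin: on the axis, flange underside; z up, x towards the flat
- spindle_b: steel drill spindle, 0.3 kg, upright in the rack (or absent; all alike, any hub will do): D shank 22 mm across, 44 mm long, flat 6.5 mm from its axis, tip bevelled; flange 52 mm across, 8 mm thick, cut flat on the same side; on it a round black nose 28 mm across, 42 mm high, to hold it by, a bright index line on its top on that side. Origin: on the axis, flange underside; z up, x towards the flat
- spindle_c: steel drill spindle, 0.3 kg, upright in the rack (or absent; all alike, any hub will do): D shank 22 mm across, 44 mm long, flat 6.5 mm from its axis, tip bevelled; flange 52 mm across, 8 mm thick, cut flat on the same side; on it a round black nose 28 mm across, 42 mm high, to hold it by, a bright index line on its top on that side. Origin: on the axis, flange underside; z up, x towards the flat
- spanner: open-ended spanner 147 mm long, bystander
- hex_key: L-shaped hex key 85 mm long, bystander
- wedge: wooden wedge 100 mm long, bystander

How it is judged:
By the outcome, as a careful person would: the job done as asked, in the order asked, and still so for the second after the job is handed in, with the robot touching nothing.
Of spindle_a, spindle_b, spindle_c only 2 to 3 are there at a start; the rules pass over those that are not, and their reading is None.
At some moment in a run one of rack, hold_bar may be knocked a few centimetres aside while the robot is not near it.
It also fails if it takes over 208 s, if anything falls off the work surface, if the arm or the gripper's body presses on something with over 40 N, if the wrist force passes 120 N, or if a joint passes its speed limit or range.

## Robot

A 6-joint arm with a two-finger parallel gripper is mounted at the origin on a cart in front of the work surface, level with it; the furniture and walls round the work are solid. World frame = base frame: x ahead of the robot, y to its left, z up, the work surface at z = 0. Lengths are in m, angles in degrees, forces in N, time in s.
With the tool pointing down it reaches from about 0.375 to 0.9 m from the base axis. Payload 3.1 kg.
Tool frame: the origin (TCP) lies at the very end of the fingers, on their centre line; the grasp point (between the pads) lies 19 mm behind it; z points along the fingers, y is the line along which they close (so a half turn about z gives the same grasp; the last joint's range is limited). The gripper opens to 87 mm and grips with 3 to 60 N. Pads are 19 mm wide; open, the fingers measure 117 mm over their backs; the gripper's body (75 mm by 190 mm) begins 51 mm behind the grasp point.
Start: joints at [57.095, 30.224, 82.088, -0, 67.689, -10.227], TCP at [0.241, 0.577, 0.183] pointing down, gripper open.
Joint ranges: [-176.69, 176.69], [-43.24, 126.21], [12.49, 139.97], [-82, 262], [0, 151.66], [-163.58, 163.58]. Speed limits (degrees/s): [159.86, 159.86, 180, 180, 180, 180].

## Interface

Orientations are given as a 3x3 rotation matrix whose columns are the frame's x, y, z axes.
In Python, from rig import bot gives the robot as it stands.
- The arm moves only by the tool move_arm, never from a script. Its argument "increments" is a list of rows, each an object with "xyz": the shift along the tool's x, y, z in mm, a list of three; "roll": the turn about the tool's z in rad; "grip": the opening in per cent of the stroke, from 0 (shut) to 100 (fully open). A call has 1 to 5 rows; each row shifts and turns the commanded pose from where the row before left it, along the tool's axes as they then stand; what a row does not reach is not made up. A row lasts 1/12 s, in which the tool goes at most 41.7 mm and 7.16 degrees, less where a joint would pass 70% of its speed; a pose out of reach is approached as far as the arm can. A call is refused whole if a number of a shift passes 41.7 or a number of a turn 0.125, either way. A call with a gripper value outside its range is refused whole. The fingers move at their own pace and stop on an object; the grip force is fixed at half the most. Time passes only in rows, so rows that do not move let the fingers close. It gives the time, the measured TCP pose, the force, the opening and the grip force at its end, in the units of the state.
- bot.read_state(): the state, without advancing time (a new reading comes with each control period).
- bot.capture(name): name is "side" or "top"; returns (picture, depth): 384x512x3 uint8, red, green, blue; 384x512 float32, m along the optical axis (not along the pixel's ray), 0 where there is no reading.
- bot.camera_model(name): a dict with "intrinsics" (3x3 intrinsics, pixels), "rvec" (rotation vector, rad) and "tvec" (3), from world to camera coordinates, as OpenCV has them. Camera axes: x right, y down, z forward; pixel columns grow to the right and rows downward; lengths in m; the calibration is good to about 2 mm. A picture is of the moment at which its call begins. camera_model takes no time and is no camera call.
- bot.hand_in(): hands the job in; it is judged then, once.
Trained networks look in the newest picture that a camera, given by its name, has taken for a name from the list of things; names that differ only in an ending like _2 or _b are one class to them, and where a whole thing is asked for, a point or a joint stands for the part that bears it (a point fixed in the world has none). Each returns a list of dicts, best first, with "conf" (0 to 1); they miss things now and then, are a little off and sometimes report something else, mostly with a low value. They report only what shows in the picture. A call takes as long as a camera call.
- bot.spot_in(label, camera): "at" ([x, y, z] in m, in the coordinates of the camera as it stood for that picture, good to about 4 mm: the middle of the surface that is visible of it).
- bot.trace(label, camera): "mask" (384x512 bool, what is visible of it).
The state is a dict: "time_s": time; "joint_positions": joint angles; "qvel": joint speeds; "tau": joint torques, N m; "position": TCP position; "tcp_rot": TCP orientation; "force": force on the tool from outside, world axes, zero at the start; "moment": the same for the moment, N m; "opening": opening from 0.0 (shut) to 1.0 (fully open); "grasp_force": force on a finger pad.
Only numpy, scipy, OpenCV 4.12 (cv2) and the standard library are available. Lean on these libraries where they do the work, as an engineer would, in place of code of your own. Each camera call takes 0.05 s, during which the arm holds its last target. There are 200 camera calls.

## Working session

There is one attempt and no reset: what is moved stays moved. The work goes in short steps, Python scripts to look and compute and a tool call to move; the robot and the scene stay as the last step left them, time stands still between calls to the robot, and variables do not carry over. Pictures are saved under pics/ and viewed, at most 14 in all, crops included, and the job is handed in when it is done.

Besides the shell and the picture viewer there is one more tool, called after "Request:" in YAML: its name, and indented under it one key for each argument. move_arm: Moves the arm, as the interface text tells. Its arguments: {"type":"object","properties":{"increments":{"type":"array"}},"required":["increments"]}

```bash
ls; mkdir -p pics
cat > h.py <<'E'
import numpy as np, cv2
from rig import bot
def cam(n):
    m=bot.camera_model(n);K=np.array(m["intrinsics"],float);R=cv2.Rodrigues(np.array(m["rvec"],float))[0];t=np.array(m["tvec"],float).ravel();return K,R,t
def cloud(d,n):
    K,R,t=cam(n);v,u=np.mgrid[0:384,0:512]
    P=np.stack([(u-K[0,2])/K[0,0]*d,(v-K[1,2])/K[1,1]*d,d],-1)
    W=(P-t)@R; W[d==0]=np.nan; return W
def proj(p,n):
    K,R,t=cam(n);q=np.atleast_2d(p)@R.T+t;q=q@K.T;return q[:,:2]/q[:,2:]
def ray(u,v,z,n):
    K,R,t=cam(n);c=-R.T@t;r=R.T@np.linalg.inv(K)@np.array([u,v,1.]);return c+r*(z-c[2])/r[2]
def save(im,name,box=None,s=1):
    if box: im=im[box[1]:box[3],box[0]:box[2]]
    cv2.imwrite("pics/"+name,cv2.resize(im[:,:,::-1],None,fx=s,fy=s,interpolation=cv2.INTER_CUBIC))
def shot(n):
    im,d=bot.capture(n);return np.array(im),np.array(d)
E
python3 - <<'E'
from h import *
for n in("top","side"):
    im,d=shot(n);save(im,n+"0.png",s=1.5);np.savez(n+"0.npz",im=im,d=d)
    K,R,t=cam(n);print(n,K.tolist(),(-R.T@t).tolist(),R.tolist())
print(bot.read_state())
E
```

```text
pics
top [[397.0852853027731, 0.0, 252.4735716025161], [0.0, 397.0852853027731, 195.26862194425487], [0.0, 0.0, 1.0]] [0.4185099598497727, -0.05460265248294564, 1.2073310258242138] [[-0.003908286787572268, -0.9999845667834935, 0.003948605983671319], [-0.9873564386601581, 0.0032331357399705274, -0.15848283777625854], [0.15846762549718174, -0.004518077922647759, -0.9873538365961667]]
side [[350.29290700965964, 0.0, 267.09012410299164], [0.0, 350.29290700965964, 188.11967100680423], [0.0, 0.0, 1.0]] [0.5192815568713417, -0.9043335712255267, 0.6903409787604413] [[0.9972498486877006, -0.07257992304171763, 0.014996468371480245], [-0.030671511795543702, -0.5883772588451126, -0.8080046160994918], [0.06746849380662269, 0.8053225167876343, -0.5889852683202662]]
{'time_s': 0.1, 'joint_positions': array([ 5.70965831e+01,  3.02735479e+01,  8.21488477e+01, -1.04666249e-03,
        6.76878016e+01, -1.02281613e+01]), 'qvel': array([-0.02009405, -0.17699037, -0.16785686, -0.11575024,  0.10075704,
        0.01486803]), 'tau': array([ 1.45702330e-05, -4.40986562e+01, -1.77151912e+01,  6.34940621e-02,
        5.33860736e-02, -5.69791519e-05]), 'position': array([0.24052933, 0.57607779, 0.18207162]), 'tcp_rot': array([[-9.22707178e-01,  3.85500197e-01, -1.03059587e-03],
       [ 3.85501438e-01,  9.22705806e-01, -1.62396087e-03],
       [ 3.24899561e-04, -1.89573654e-03, -9.99998150e-01]]), 'force': array([-0.12006252,  0.27228663, -0.07900723]), 'moment': array([-0.00120796,  0.02761261,  0.04795118]), 'grasp_force': 0.0, 'opening': 0.9990013341384508}
```

View pics/top0.png

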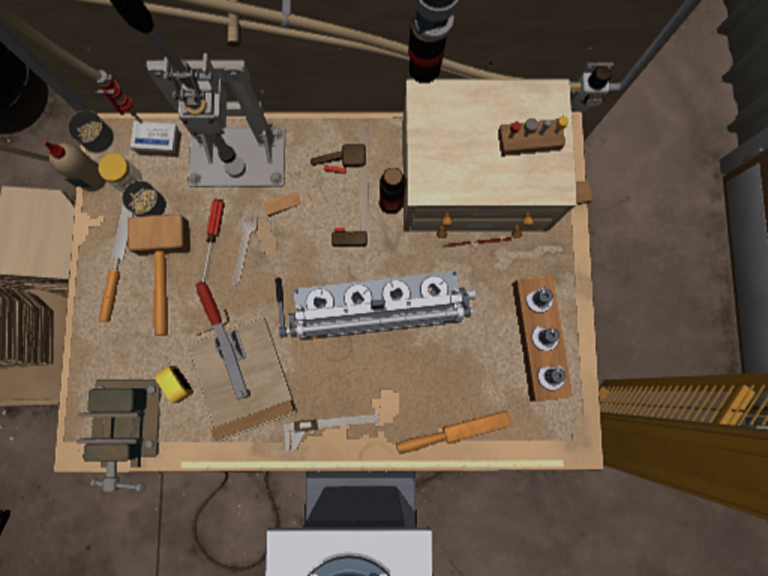

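View pics/side0.png

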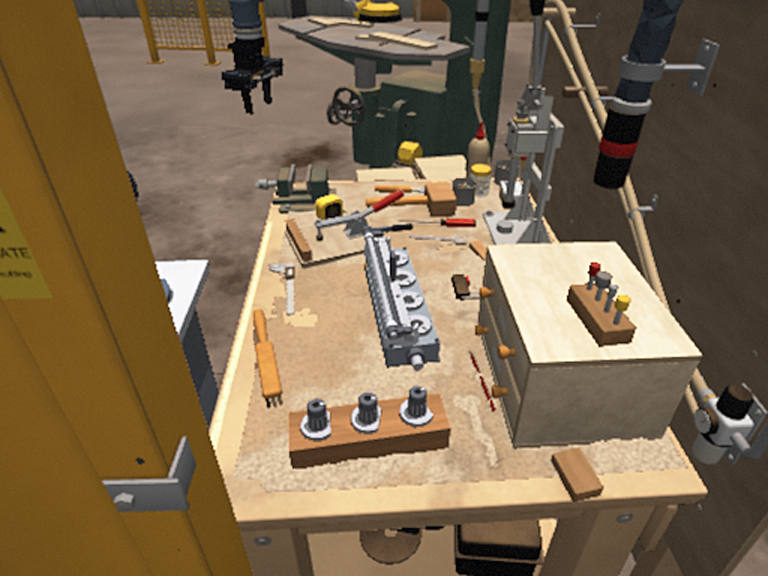

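Run:
```python
from h import *
for n in("top","side"):
    D=np.load(n+"0.npz");print(n,proj([[.24,.576,.182],[0,0,0],[.6,0,0]],n)*1.5)
    for l in ("boring_head","hold_bar","cam_lever","rack","spindle_a","lever_grip","hub0_face","spanner","hex_key","wedge"):
        K,R,t=cam(n)
        try:
            for r in bot.spot_in(l,n)[:4]: 
                w=R.T@(np.array(r["at"])-t);print(l,round(r["conf"],2),w.round(3),(proj(w,n)[0]*1.5).round())
        except Exception as e: print(l,e)
W=cloud(np.load("top0.npz")["d"],"top")
for p in [(150,165),(160,170),(300,260),(100,300)]: print(p,W[p[1],p[0]].round(4))
```

```text
top [[ -6.10838594 499.769909  ]
 [348.15703381 612.93769186]
 [349.39275866 298.91614101]]
boring_head 0.6 [ 0.579 -0.049  0.047] [373. 306.]
boring_head 0.48 [ 0.514 -0.369  0.053] [538. 338.]
hold_bar 0.85 [ 0.574 -0.058  0.082] [378. 306.]
cam_lever 0.93 [0.548 0.002 0.094] [346. 319.]
cam_lever 0.19 [0.797 0.138 0.013] [283. 204.]
rack 0.86 [ 0.511 -0.365  0.056] [536. 339.]
spindle_a 0.6 [ 0.586 -0.368  0.065] [537. 300.]
spindle_a 0.59 [ 0.436 -0.38   0.06 ] [547. 378.]
spindle_a 0.58 [ 0.512 -0.371  0.064] [541. 338.]
lever_grip 0.67 [ 0.549 -0.002  0.095] [348. 318.]
lever_grip 0.22 [ 0.581 -0.045  0.055] [371. 304.]
hub0_face 0.71 [ 0.617 -0.168  0.052] [434. 286.]
spanner 0.76 [0.711 0.216 0.007] [245. 246.]
hex_key 0.73 [ 0.547 -0.002  0.097] [348. 319.]
hex_key 0.34 [ 0.513 -0.364  0.054] [536. 338.]
wedge 0.71 [0.798 0.136 0.013] [284. 204.]
side [[260.21225442 121.02474412]
 [116.93332792 302.07091206]
 [402.71206625 292.88509132]]
boring_head 0.83 [ 0.585 -0.124  0.047] [400. 313.]
hold_bar 0.76 [ 0.578 -0.073  0.082] [395. 282.]
cam_lever 0.72 [ 0.552 -0.057  0.091] [382. 274.]
rack 0.91 [ 0.516 -0.408  0.047] [367. 436.]
spindle_a 0.88 [ 0.516 -0.39   0.066] [367. 418.]
spindle_a 0.63 [ 0.588 -0.383  0.066] [415. 412.]
spindle_a 0.59 [ 0.444 -0.402  0.07 ] [317. 425.]
lever_grip 0.8 [ 0.556 -0.055  0.09 ] [383. 274.]
spanner 0.45 [0.722 0.221 0.005] [444. 237.]
hex_key 0.62 [ 0.585 -0.127  0.048] [400. 313.]
wedge 0.23 [ 0.621 -0.158  0.053] [421. 321.]
(150, 165) [0.7079 0.2576 0.0039]
(160, 170) [0.6916 0.2258 0.0052]
(300, 260) [ 0.415  -0.2018  0.0021]
(100, 300) [0.3018 0.3874 0.0095]
```

Run:
```python
from h import *
a=np.load("top0.npz")["im"];b=np.load("side0.npz")["im"]
c1=cv2.resize(a[175:235,175:325],(800,320),interpolation=cv2.INTER_CUBIC)
c2=cv2.resize(a[180:270,335:390],(165*1,270),interpolation=cv2.INTER_CUBIC)
c3=cv2.resize(b[150:250,235:300],(182,280),interpolation=cv2.INTER_CUBIC)
c4=cv2.resize(b[250:315,185:305],(437,236),interpolation=cv2.INTER_CUBIC)
o=np.zeros((600,800,3),np.uint8);o[:320]=c1;o[325:595,:165]=c2;o[320:600,170:352]=c3;o[320:556,360:797]=c4
save(o,"z1.png")
```

```text
(no output)
```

View pics/z1.png

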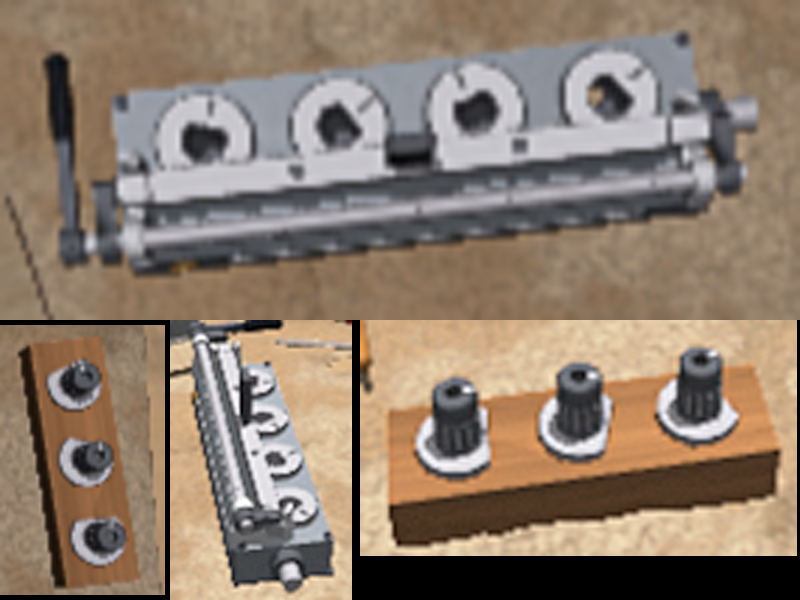

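```bash
cat > fit.py <<'E'
from h import *
from scipy.optimize import minimize
from scipy.ndimage import map_coordinates
def samp(g,P,n):
    q=proj(P,n);return map_coordinates(g,[q[:,1],q[:,0]],order=1)
A=np.radians(np.arange(0,360,5))
def ring(c,r,a=A,z=None): return np.c_[c[0]+r*np.cos(a),c[1]+r*np.sin(a),np.full(len(a),c[2])]
def R2(t): return np.array([[np.cos(t),-np.sin(t)],[np.sin(t),np.cos(t)]])
def gray(im): return cv2.GaussianBlur(cv2.cvtColor(im,cv2.COLOR_RGB2GRAY).astype(float),(0,0),.6)
HY=[-.1125,-.0375,.0375,.1125]
def hubs(p): return [np.r_[p[:2]+R2(p[2])@[.014,y],.058] for y in HY]
def headfit(g,n,p0):
    def cost(p):
        s=0
        a=np.radians(np.arange(-75,80,5))
        for c in hubs(p): s+=np.clip(samp(g,ring(c,.0245,a+p[2]),n)-samp(g,ring(c,.0285,a+p[2]),n),-20,60).mean()
        return -s
    best=min((minimize(cost,np.array(p0)+[dx,dy,dt],method="Nelder-Mead",options=dict(initial_simplex=np.array(p0)+np.array([dx,dy,dt])+np.array([[0,0,0],[.004,0,0],[0,.004,0],[0,0,.03]]))) for dx in(-.006,0,.006) for dy in(-.008,0,.008) for dt in(-.03,.03)),key=lambda r:r.fun)
    return best.x,best.fun
def circfit(g,n,p0,z,r,d=.002,sgn=1):
    def cost(p):
        c=np.r_[p,z];return -np.median(np.clip(sgn*(samp(g,ring(c,r-d),n)-samp(g,ring(c,r+d),n)),-20,80))-np.mean(np.clip(sgn*(samp(g,ring(c,r-d),n)-samp(g,ring(c,r+d),n)),-20,80))
    k=[(cost([p0[0]+dx,p0[1]+dy]),p0[0]+dx,p0[1]+dy) for dx in np.arange(-.01,.0101,.0005) for dy in np.arange(-.01,.0101,.0005)]
    return min(k)
E
python3 - <<'E'
from fit import *
for n in("top","side"):
    g=gray(np.load(n+"0.npz")["im"])
    p,f=headfit(g,n,[.575,-.048,.11]);print(n,p.round(4),np.degrees(p[2]),f)
    a=np.radians(np.arange(-180,180,3))
    for i,c in enumerate(hubs(p)):
        v=np.mean([samp(g,ring(c,r,a),n) for r in np.arange(.0165,.0245,.001)],0)
        o=np.argsort(v);print(i,c.round(4),[(int(np.degrees(a[k]).round()),int(v[k])) for k in o[:6]],int(np.median(v)))
    for s0 in [(.588,-.37),(.515,-.377),(.44,-.385)]:
        c=circfit(g,n,s0,.060,.026);print("sp",n,np.round(c,4))
D=np.load("top0.npz")["d"];W=cloud(D,"top")
Z=W[...,2]
for (x,y) in [(.588,-.37),(.515,-.377),(.44,-.385)]:
    m=(np.hypot(W[...,0]-x,W[...,1]-y)<.04)
    z=Z[m];t=m&(Z>.095);print("nose",t.sum(),np.nanmax(z).round(4),W[t].mean(0).round(4), "flange z",np.median(z[(z>.056)&(z<.066)]).round(4),"rack",np.median(z[(z>.045)&(z<.056)]).round(4))
m=(abs(W[...,0]-.575)<.06)&(abs(W[...,1]+.05)<.2)
h,e=np.histogram(Z[m],np.arange(.04,.16,.004));print(list(zip(e.round(3),h)))
t=m&(Z>.13);print("tab",W[t].mean(0),t.sum())
E
```

```text
Traceback (most recent call last):
  File "fit.py", line 18, in headfit
    best=min((minimize(cost,np.array(p0)+[dx,dy,dt],method="Nelder-Mead",options=dict(initial_simplex=np.array(p0)+np.array([dx,dy,dt])+np.array([[0,0,0],[.004,0,0],[0,.004,0],[0,0,.03]]))) for dx in(-.006,0,.006) for dy in(-.008,0,.008) for dt in(-.03,.03)),key=lambda r:r.fun)
  File "fit.py", line 18, in <genexpr>
    best=min((minimize(cost,np.array(p0)+[dx,dy,dt],method="Nelder-Mead",options=dict(initial_simplex=np.array(p0)+np.array([dx,dy,dt])+np.array([[0,0,0],[.004,0,0],[0,.004,0],[0,0,.03]]))) for dx in(-.006,0,.006) for dy in(-.008,0,.008) for dt in(-.03,.03)),key=lambda r:r.fun)
              ~~~~~~~~^^^^^^^^^^^^^^^^^^^^^^^^^^^^^^^^^^^^^^^^^^^^^^^^^^^^^^^^^^^^^^^^^^^^^^^^^^^^^^^^^^^^^^^^^^^^^^^^^^^^^^^^^^^^^^^^^^^^^^^^^^^^^^^^^^^^^^^^^^^^^^^^^^^^^^^^^^^^^^^^^^^^^^^
  File "fit.py", line 16, in cost
    for c in hubs(p): s+=np.clip(samp(g,ring(c,.0245,a+p[2]),n)-samp(g,ring(c,.0285,a+p[2]),n),-20,60).mean()
                                                                ~~~~^^^^^^^^^^^^^^^^^^^^^^^^^^
  File "fit.py", line 5, in samp
    q=proj(P,n);return map_coordinates(g,[q[:,1],q[:,0]],order=1)
  File "h.py", line 10, in proj
    K,R,t=cam(n);q=np.atleast_2d(p)@R.T+t;q=q@K.T;return q[:,:2]/q[:,2:]
          ~~~^^^
  File "h.py", line 4, in cam
    m=bot.camera_model(n);K=np.array(m["intrinsics"],float);R=cv2.Rodrigues(np.array(m["rvec"],float))[0];t=np.array(m["tvec"],float).ravel();return K,R,t
ValueError: time passes only in moves, steps and waits
```

```bash
sed -i 's/^def cam(n):/import functools\n@functools.lru_cache\ndef cam(n):/' h.py
cat > m1.py <<'E'
from fit import *
for n in("top","side"):
    g=gray(np.load(n+"0.npz")["im"])
    p,f=headfit(g,n,[.575,-.048,.11]);print(n,p.round(4),np.degrees(p[2]),f)
    a=np.radians(np.arange(-180,180,3))
    for i,c in enumerate(hubs(p)):
        v=np.mean([samp(g,ring(c,r,a),n) for r in np.arange(.0165,.0245,.001)],0)
        o=np.argsort(v);print(i,c.round(4),[(int(np.degrees(a[k]).round()),int(v[k])) for k in o[:6]],int(np.median(v)))
    for s0 in [(.588,-.37),(.515,-.377),(.44,-.385)]:
        c=circfit(g,n,s0,.060,.026);print("sp",n,np.round(c,4))
D=np.load("top0.npz")["d"];W=cloud(D,"top")
Z=W[...,2]
for (x,y) in [(.588,-.37),(.515,-.377),(.44,-.385)]:
    m=(np.hypot(W[...,0]-x,W[...,1]-y)<.04)
    z=Z[m];t=m&(Z>.095);print("nose",t.sum(),np.nanmax(z).round(4),W[t].mean(0).round(4), "flange z",np.median(z[(z>.056)&(z<.066)]).round(4),"rack",np.median(z[(z>.045)&(z<.056)]).round(4))
m=(abs(W[...,0]-.575)<.06)&(abs(W[...,1]+.05)<.2)
h,e=np.histogram(Z[m],np.arange(.04,.16,.004));print([(float(x.round(3)),int(y)) for x,y in zip(e,h)])
t=m&(Z>.13);print("tab",W[t].mean(0),t.sum())
E
python3 m1.py
```

```text
top [ 0.5829 -0.0572  0.1083] 6.206880236066786 -151.06899061491634
0 [ 0.609  -0.1675  0.058 ] [(-45, 152), (-42, 155), (-48, 156), (-39, 164), (-51, 166), (-36, 174)] 194
1 [ 0.6009 -0.093   0.058 ] [(24, 151), (21, 156), (27, 156), (30, 166), (18, 167), (33, 178)] 195
2 [ 0.5928 -0.0184  0.058 ] [(-45, 156), (-48, 157), (-42, 161), (-51, 164), (-39, 170), (-54, 174)] 194
3 [0.5847 0.0562 0.058 ] [(-9, 151), (-12, 158), (-6, 162), (-15, 170), (-3, 175), (-120, 175)] 194
sp top [-55.642    0.591   -0.3725]
sp top [-67.0311   0.5165  -0.3805]
sp top [-67.6714   0.442   -0.389 ]
side [ 0.5838 -0.0598  0.1048] 6.002357495951926 -133.90185392771193
0 [ 0.6095 -0.1702  0.058 ] [(-123, 81), (-120, 81), (-117, 85), (-126, 85), (-129, 92), (-114, 92)] 217
1 [ 0.6016 -0.0956  0.058 ] [(150, 175), (147, 177), (153, 179), (27, 182), (156, 184), (24, 184)] 218
2 [ 0.5938 -0.0211  0.058 ] [(153, 42), (150, 43), (156, 43), (159, 43), (147, 43), (162, 44)] 209
3 [0.586  0.0535 0.058 ] [(-114, 38), (-117, 39), (-111, 39), (-120, 39), (-108, 40), (-105, 43)] 203
sp side [-95.7552   0.591   -0.374 ]
sp side [-70.2655   0.5165  -0.381 ]
sp side [-84.233    0.4425  -0.3905]
nose 71 0.1084 [ 0.5896 -0.3716  0.1006] flange z 0.0594 rack 0.0518
nose 71 0.1067 [ 0.5156 -0.38    0.1008] flange z 0.0602 rack 0.0521
nose 73 0.108 [ 0.4413 -0.3878  0.1019] flange z 0.0599 rack 0.0517
[(0.04, 87), (0.044, 287), (0.048, 864), (0.052, 363), (0.056, 396), (0.06, 107), (0.064, 13), (0.068, 22), (0.072, 25), (0.076, 57), (0.08, 358), (0.084, 294), (0.088, 150), (0.092, 377), (0.096, 264), (0.1, 64), (0.104, 2), (0.108, 0), (0.112, 4), (0.116, 0), (0.12, 5), (0.124, 0), (0.128, 1), (0.132, 3), (0.136, 9), (0.14, 23), (0.144, 6), (0.148, 0), (0.152, 0)]
tab [ 0.57138005 -0.05632093  0.14088812] 42
```

```bash
cat > m2.py <<'E'
from fit import *
def spang(g,n,c,zf=.060,zt=.102,out=True):
    a=np.radians(np.arange(-180,180,5))
    N=np.mean([samp(g,ring(np.r_[c,zt],r,a),n) for r in np.arange(.005,.0125,.001)],0)
    F=np.mean([samp(g,ring(np.r_[c,zf],r,a),n) for r in np.arange(.0215,.0255,.001)],0)
    o=np.argsort(-N)[:6];f=np.argsort(F)[:14]
    print(n,"nose",[(int(np.degrees(a[k]).round()),int(N[k])) for k in o],int(np.median(N)),"flange",[(int(np.degrees(a[k]).round()),int(F[k])) for k in f],int(np.median(F)))
if __name__=="__main__":
    S=[(.591,-.3733),(.5165,-.3808),(.4422,-.3898)]
    for s in S:
        for n in("top","side"): spang(gray(np.load(n+"0.npz")["im"]),n,np.array(s))
    tiles=[]
    for s in S:
        for n in("top","side"):
            im=np.load(n+"0.npz")["im"]
            for z in(.060,.102):
                u=np.arange(-.035,.035,.00035);X,Y=np.meshgrid(u,u)  # rows: +x up, cols +y left
                P=np.c_[(s[0]-Y.ravel()),(s[1]-X.ravel()),np.full(X.size,z)]
                q=proj(P,n).astype(np.float32).reshape(200,200,2);tiles.append(cv2.remap(im,q[...,0],q[...,1],cv2.INTER_CUBIC))
    save(np.vstack([np.hstack(tiles[4*i:4*i+4]) for i in range(3)]),"sp.png")
E
python3 m2.py
```

```text
top nose [(30, 116), (25, 116), (35, 113), (20, 111), (40, 108), (15, 104)] 82 flange [(-45, 84), (-75, 84), (-70, 85), (-55, 85), (-65, 85), (-50, 85), (-80, 85), (-60, 85), (-40, 86), (-85, 90), (-35, 93), (-30, 99), (-90, 101), (10, 108)] 144
side nose [(30, 170), (25, 168), (35, 168), (40, 161), (20, 161), (45, 153)] 109 flange [(105, 42), (110, 43), (60, 48), (100, 49), (55, 49), (65, 54), (95, 58), (70, 63), (50, 65), (90, 66), (115, 70), (75, 70), (85, 71), (80, 73)] 195
top nose [(-10, 118), (-5, 114), (-15, 113), (0, 107), (-20, 106), (-25, 100)] 80 flange [(-65, 83), (-60, 84), (-70, 84), (-85, 84), (-90, 85), (-75, 85), (-80, 86), (-95, 89), (-55, 90), (-50, 97), (-100, 99), (-45, 104), (-35, 105), (-30, 106)] 151
side nose [(-10, 167), (-15, 164), (-5, 163), (0, 159), (5, 155), (-20, 154)] 129 flange [(115, 43), (65, 48), (120, 51), (110, 51), (60, 53), (70, 56), (105, 64), (75, 69), (100, 77), (80, 82), (125, 83), (95, 87), (55, 88), (85, 89)] 190
top nose [(0, 109), (5, 108), (10, 105), (-5, 104), (15, 102), (-10, 99)] 83 flange [(-75, 85), (-80, 85), (-85, 85), (-90, 86), (-95, 87), (-70, 88), (-100, 91), (-65, 93), (-105, 96), (-110, 100), (5, 102), (-60, 102), (0, 103), (10, 104)] 148
side nose [(5, 169), (10, 167), (0, 167), (15, 164), (20, 159), (-5, 150)] 116 flange [(125, 45), (120, 46), (75, 48), (70, 51), (115, 56), (80, 58), (130, 63), (85, 68), (110, 68), (90, 76), (105, 76), (100, 79), (95, 80), (65, 81)] 195Traceback (most recent call last):
  File "m2.py", line 19, in <module>
    q=proj(P,n).astype(np.float32).reshape(200,200,2);tiles.append(cv2.remap(im,q[...,0],q[...,1],cv2.INTER_CUBIC))
ValueError: cannot reshape array of size 80802 into shape (200,200,2)
```

Run:
```python
from h import *
print([ray(175+u/5.333,175+v/5.333,z,"top").round(4) for u,v,z in [(60,70,.0975),(60,130,.0975)]])
W=cloud(np.load("top0.npz")["d"],"top")
m=(abs(W[...,0]-.611)<.03)&(abs(W[...,1]-.13)<.03)&(W[...,2]>.06);print(m.sum(),np.median(W[m],0))
print(W[np.ix_(range(184,206,3),range(182,192))][...,2].round(3))
W=cloud(np.load("side0.npz")["d"],"side")
m=(abs(W[...,0]-.611)<.03)&(abs(W[...,1]-.13)<.03)&(W[...,2]>.06);print(m.sum(),np.median(W[m],0))
c=np.array([.5833,-.0585]);t=np.radians(6.15);R=np.array([[np.cos(t),-np.sin(t)],[np.sin(t),np.cos(t)]])
for n,p in dict(grip=(.048,.184),piv=(-.04,.184),tab=(-.012,0),hub0=(.014,-.1125),hub1=(.014,-.0375),hub2=(.014,.0375)).items(): print(n,(c+R@p).round(4))
```

```text
[array([0.6178, 0.1281, 0.0975]), array([0.5855, 0.1274, 0.0975])]
79 [0.60402926 0.12881189 0.09692155]
[[ 0.003  0.002  0.004  0.006  0.005  0.003  0.007  0.005  0.007    nan]
 [ 0.     0.096  0.099  0.1    0.098  0.097  0.004  0.005  0.005  0.002]
 [ 0.007  0.006  0.099  0.098  0.097  0.095  0.005  0.005 -0.001 -0.   ]
 [ 0.003  0.003  0.096  0.102  0.097  0.095  0.093  0.004  0.004  0.004]
 [ 0.004  0.006  0.099  0.096  0.1    0.095  0.096  0.004  0.002  0.008]
 [ 0.007  0.001  0.092  0.102  0.098  0.095  0.095  0.     0.01   0.002]
 [ 0.002  0.006 -0.002  0.093  0.096  0.092  0.1    0.002  0.005  0.003]
 [ 0.002  0.004  0.004 -0.     0.097  0.096  0.092  0.002  0.005 -0.002]]
70 [0.60608855 0.12459123 0.09148431]
grip [0.6113 0.1296]
piv [0.5238 0.1202]
tab [ 0.5714 -0.0598]
hub0 [ 0.6093 -0.1689]
hub1 [ 0.6012 -0.0943]
hub2 [ 0.5932 -0.0197]
```

Request:
move_arm:
  increments:
    - {"xyz":[-34.3,-18,0],"roll":0,"grip":40}
    - {"xyz":[-34.3,-18,0],"roll":0,"grip":40}
    - {"xyz":[-34.3,-18,0],"roll":0,"grip":40}
    - {"xyz":[-34.3,-18,0],"roll":0,"grip":40}
    - {"xyz":[-34.3,-18,0],"roll":0,"grip":40}

```text
time_s: 1.52
position: [0.3653, 0.4262, 0.1831]
tcp_rot: [[-0.923, 0.385, 0.0], [0.385, 0.923, 0.0], [-0.0, 0.0, -1.0]]
force: [0.3, 0.9, 0.0]
opening: 0.709
grasp_force: 0.0
```

Request:
move_arm:
  increments:
    - {"xyz":[-34.3,-18,0],"roll":0,"grip":40}
    - {"xyz":[-34.3,-18,0],"roll":0,"grip":40}
    - {"xyz":[-34.3,-18,0],"roll":0,"grip":40}
    - {"xyz":[-34.3,-18,0],"roll":0,"grip":40}
    - {"xyz":[-34.3,-18,0],"roll":0,"grip":40}

```text
time_s: 1.93
position: [0.4891, 0.2768, 0.1832]
tcp_rot: [[-0.923, 0.386, 0.0], [0.386, 0.923, 0.0], [-0.0, 0.0, -1.0]]
force: [1.5, -0.4, 0.0]
opening: 0.415
grasp_force: 0.0
```

Request:
move_arm:
  increments:
    - {"xyz":[-34.3,-18,0],"roll":0,"grip":40}
    - {"xyz":[-34.3,-18,0],"roll":0,"grip":40}
    - {"xyz":[-34.3,-18,0],"roll":0,"grip":40}
    - {"xyz":[-34.3,-18,0],"roll":0,"grip":40}
    - {"xyz":[-34.3,-18,0],"roll":0,"grip":40}

```text
time_s: 2.35
position: [0.6126, 0.1275, 0.1831]
tcp_rot: [[-0.923, 0.386, 0.0], [0.386, 0.923, 0.0], [-0.0, 0.0, -1.0]]
force: [0.1, 0.7, 0.3]
opening: 0.404
grasp_force: 0.0
```

Request:
move_arm:
  increments:
    - {"xyz":[0,0,0],"roll":-0.1,"grip":40}
    - {"xyz":[0,0,0],"roll":-0.1,"grip":40}
    - {"xyz":[0,0,0],"roll":-0.1,"grip":40}
    - {"xyz":[0,0,0],"roll":-0.1,"grip":40}
    - {"xyz":[0,0,0],"roll":-0.1,"grip":40}

```text
time_s: 2.77
position: [0.6116, 0.1289, 0.1829]
tcp_rot: [[-0.994, -0.108, -0.0], [-0.108, 0.994, 0.0], [0.0, 0.0, -1.0]]
force: [0.6, 0.1, -0.4]
opening: 0.398
grasp_force: 0.0
```

Request:
move_arm:
  increments:
    - {"xyz":[0,0,37.5],"roll":0,"grip":40}
    - {"xyz":[0,0,37.5],"roll":0,"grip":40}
    - {"xyz":[0,0,37.5],"roll":0,"grip":40}
    - {"xyz":[0,0,0],"roll":0,"grip":40}

```text
time_s: 3.1
position: [0.6051, 0.1288, 0.063]
tcp_rot: [[-0.994, -0.104, -0.016], [-0.104, 0.995, -0.0], [0.016, 0.001, -1.0]]
force: [-1.4, 0.2, -0.6]
opening: 0.4
grasp_force: 0.0
```

Request:
move_arm:
  increments:
    - {"xyz":[0,0,0],"roll":0,"grip":0}
    - {"xyz":[0,0,0],"roll":0,"grip":0}
    - {"xyz":[0,0,0],"roll":0,"grip":0}
    - {"xyz":[0,0,0],"roll":0,"grip":0}
    - {"xyz":[0,0,0],"roll":0,"grip":0}

```text
time_s: 3.52
position: [0.6131, 0.1293, 0.0728]
tcp_rot: [[-0.995, -0.104, 0.004], [-0.104, 0.995, 0.0], [-0.004, -0.0, -1.0]]
force: [-0.5, -0.0, -0.5]
opening: 0.105
grasp_force: 0.0
```

Request:
move_arm:
  increments:
    - {"xyz":[0,0,0],"roll":0,"grip":0}
    - {"xyz":[0,0,0],"roll":0,"grip":0}
    - {"xyz":[0,0,0],"roll":0,"grip":0}

```text
time_s: 3.77
position: [0.6117, 0.1292, 0.071]
tcp_rot: [[-0.995, -0.104, 0.001], [-0.104, 0.995, -0.0], [-0.001, -0.0, -1.0]]
force: [-0.5, 0.1, -0.7]
opening: 0.007
grasp_force: 0.0
```

Run:
```python
from h import *
a,d=shot("top");b,d2=shot("side")
c1=cv2.resize(a[170:240,150:250],(400,280),interpolation=cv2.INTER_CUBIC)
q=proj([.611,.129,.09],"side")[0].astype(int);print(q,proj([.611,.129,.09],"top")[0])
c2=cv2.resize(b[q[1]-40:q[1]+30,q[0]-50:q[0]+50],(400,280),interpolation=cv2.INTER_CUBIC)
save(np.hstack([c1,c2]),"lv.png");print(bot.read_state()["position"])
```

```text
[269 151] [186.30968073 190.92758494]
[0.61157061 0.12918646 0.07061428]
```

View pics/lv.png

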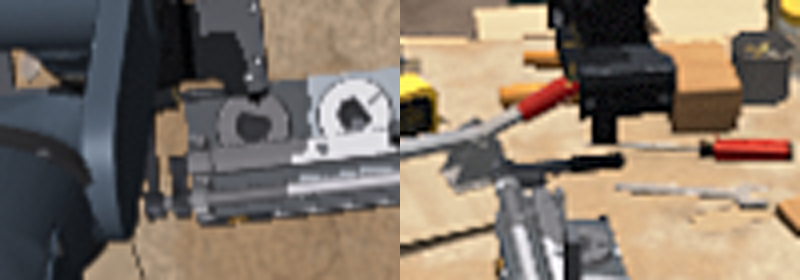

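Run:
```python
from h import *
D=np.load("side0.npz")["d"];W=cloud(D,"side")
m=(abs(W[...,1]-.576)<.15)&(abs(W[...,0]-.24)<.15)&(W[...,2]>.1)&(W[...,2]<.5)
P=W[m];print(len(P),np.percentile(P,[1,5,50],0).round(3))
o=P[np.argsort(P[:,2])[:25]];print(o.round(3).tolist())
b,d=shot("side");W=cloud(d,"side")
m=(abs(W[...,1]-.129)<.12)&(abs(W[...,0]-.611)<.03)&(W[...,2]>.06)&(W[...,2]<.3)
o=W[m];o=o[np.argsort(o[:,2])];print(len(o),o[::6].round(3).tolist())
print(bot.read_state())
```

```text
1620 [[0.18  0.479 0.224]
 [0.198 0.487 0.248]
 [0.246 0.543 0.351]]
[[0.267, 0.615, 0.218], [0.23, 0.526, 0.218], [0.263, 0.615, 0.218], [0.217, 0.535, 0.22], [0.233, 0.534, 0.22], [0.227, 0.521, 0.22], [0.259, 0.61, 0.22], [0.222, 0.533, 0.22], [0.214, 0.531, 0.221], [0.267, 0.618, 0.221], [0.263, 0.618, 0.222], [0.259, 0.616, 0.222], [0.271, 0.616, 0.222], [0.255, 0.613, 0.223], [0.214, 0.536, 0.223], [0.228, 0.523, 0.223], [0.232, 0.522, 0.224], [0.255, 0.62, 0.225], [0.223, 0.529, 0.226], [0.268, 0.617, 0.226], [0.251, 0.617, 0.226], [0.26, 0.614, 0.227], [0.221, 0.522, 0.228], [0.229, 0.522, 0.228], [0.273, 0.61, 0.228]]
1040 [[0.599, 0.123, 0.083], [0.627, 0.126, 0.084], [0.586, 0.126, 0.085], [0.606, 0.123, 0.087], [0.589, 0.12, 0.089], [0.603, 0.124, 0.09], [0.586, 0.123, 0.091], [0.631, 0.133, 0.092], [0.617, 0.131, 0.093], [0.596, 0.123, 0.095], [0.627, 0.133, 0.096], [0.62, 0.132, 0.097], [0.623, 0.121, 0.11], [0.609, 0.116, 0.113], [0.609, 0.119, 0.116], [0.609, 0.119, 0.119], [0.612, 0.119, 0.123], [0.609, 0.12, 0.127], [0.615, 0.12, 0.13], [0.609, 0.121, 0.134], [0.633
[... 3572 characters left out ...]
1.44327386e-04,
        5.43548246e+01, -9.42709467e+01]), 'qvel': array([-0.12196966,  0.12957491, -0.01207757, -0.01843405, -0.01527918,
       -0.0095013 ]), 'tau': array([ 8.42150941e-03, -4.63331079e+01, -1.39601523e+01, -3.45179485e-02,
        7.37818773e-02, -1.09281586e-05]), 'position': array([0.61152607, 0.12917582, 0.07048338]), 'tcp_rot': array([[-9.94578339e-01, -1.03990028e-01, -3.66256713e-05],
       [-1.03990028e-01,  9.94578340e-01, -3.13364651e-06],
       [ 3.67529674e-05,  6.92047631e-07, -9.99999999e-01]]), 'force': array([-0.31613683, -0.15086054, -0.545318  ]), 'moment': array([0.02689432, 0.03843998, 0.0070996 ]), 'grasp_force': 0.0, 'opening': 0.007458080289786526}
```

The fingers shut on nothing. In the side crop the finger tips end at about (605,145), above the lever grip at (600,160). Depth puts the tips at z ≈ 0.109 while the arm reports 0.0705, so the true tip stands about 38 mm above the reported TCP. I'll correct for that in z.

Request:
move_arm:
  increments:
    - {"xyz":[0,0,0],"roll":0,"grip":40}
    - {"xyz":[0,0,0],"roll":0,"grip":40}
    - {"xyz":[0,0,0],"roll":0,"grip":40}
    - {"xyz":[0,0,0],"roll":0,"grip":40}
    - {"xyz":[0,0,0],"roll":0,"grip":40}

```text
time_s: 4.33
position: [0.6115, 0.1292, 0.0704]
tcp_rot: [[-0.995, -0.104, -0.0], [-0.104, 0.995, -0.0], [0.0, 0.0, -1.0]]
force: [0.8, -0.0, 0.2]
opening: 0.301
grasp_force: 0.0
```

Request:
move_arm:
  increments:
    - {"xyz":[0,0,0],"roll":0,"grip":40}
    - {"xyz":[0,0,8],"roll":0,"grip":40}
    - {"xyz":[0,0,10],"roll":0,"grip":40}
    - {"xyz":[0,0,10],"roll":0,"grip":40}
    - {"xyz":[0,0,8],"roll":0,"grip":40}

```text
time_s: 4.75
position: [0.6106, 0.1291, 0.0326]
tcp_rot: [[-0.995, -0.104, -0.002], [-0.104, 0.995, -0.0], [0.002, 0.0, -1.0]]
force: [0.7, 0.4, 0.9]
opening: 0.4
grasp_force: 0.0
```

Request:
move_arm:
  increments:
    - {"xyz":[0,0,0],"roll":0,"grip":0}
    - {"xyz":[0,0,0],"roll":0,"grip":0}
    - {"xyz":[0,0,0],"roll":0,"grip":0}
    - {"xyz":[0,0,0],"roll":0,"grip":0}
    - {"xyz":[0,0,0],"roll":0,"grip":0}

```text
time_s: 5.17
position: [0.6117, 0.1315, 0.0347]
tcp_rot: [[-0.995, -0.103, 0.001], [-0.103, 0.995, 0.004], [-0.001, 0.004, -1.0]]
force: [-0.1, 6.9, -2.3]
opening: 0.148
grasp_force: 30.0
```

Request:
move_arm:
  increments:
    - {"xyz":[0,0,0],"roll":0,"grip":0}
    - {"xyz":[0,0,0],"roll":0,"grip":0}

```text
time_s: 5.33
position: [0.6117, 0.1315, 0.0347]
tcp_rot: [[-0.995, -0.103, 0.001], [-0.103, 0.995, 0.003], [-0.001, 0.003, -1.0]]
force: [1.1, 6.9, -1.7]
opening: 0.145
grasp_force: 30.0
```

Request:
move_arm:
  increments:
    - {"xyz":[0,2,0],"roll":0,"grip":0}
    - {"xyz":[0.4,0,-8.8],"roll":0,"grip":0}
    - {"xyz":[1.3,0,-8.7],"roll":0,"grip":0}
    - {"xyz":[2.2,0,-8.5],"roll":0,"grip":0}
    - {"xyz":[3.0,0,-8.3],"roll":0,"grip":0}

```text
time_s: 5.75
position: [0.6036, 0.1305, 0.0694]
tcp_rot: [[-0.995, -0.104, -0.001], [-0.104, 0.995, 0.0], [0.001, 0.0, -1.0]]
force: [0.3, 1.3, -6.8]
opening: 0.147
grasp_force: 30.0
```

Request:
move_arm:
  increments:
    - {"xyz":[3.8,0,-7.9],"roll":0,"grip":0}
    - {"xyz":[4.6,0,-7.5],"roll":0,"grip":0}
    - {"xyz":[5.3,0,-7.0],"roll":0,"grip":0}
    - {"xyz":[6.0,0,-6.4],"roll":0,"grip":0}
    - {"xyz":[6.6,0,-5.8],"roll":0,"grip":0}

```text
time_s: 6.17
position: [0.5775, 0.1276, 0.1038]
tcp_rot: [[-0.995, -0.104, -0.0], [-0.104, 0.995, -0.0], [0.0, 0.0, -1.0]]
force: [-0.4, 0.5, -9.8]
opening: 0.149
grasp_force: 30.0
```

Request:
move_arm:
  increments:
    - {"xyz":[7.2,0,-5.1],"roll":0,"grip":0}
    - {"xyz":[7.6,0,-4.4],"roll":0,"grip":0}
    - {"xyz":[8.0,0,-3.6],"roll":0,"grip":0}
    - {"xyz":[8.3,0,-2.8],"roll":0,"grip":0}
    - {"xyz":[8.6,0,-1.9],"roll":0,"grip":0}

```text
time_s: 6.58
position: [0.5398, 0.1235, 0.1219]
tcp_rot: [[-0.995, -0.104, 0.004], [-0.104, 0.995, 0.0], [-0.004, -0.0, -1.0]]
force: [3.9, 1.6, -9.9]
opening: 0.149
grasp_force: 30.0
```

Request:
move_arm:
  increments:
    - {"xyz":[8.7,0,-1.1],"roll":0,"grip":0}
    - {"xyz":[8.8,0,-0.2],"roll":0,"grip":0}
    - {"xyz":[8.8,0,0.7],"roll":0,"grip":0}
    - {"xyz":[8.7,0,1.6],"roll":0,"grip":0}
    - {"xyz":[0,0,0],"roll":0,"grip":0}

```text
time_s: 7.0
position: [0.5046, 0.1197, 0.122]
tcp_rot: [[-0.995, -0.104, 0.004], [-0.104, 0.995, -0.0], [-0.004, -0.001, -1.0]]
force: [1.4, -0.1, 1.5]
opening: 0.147
grasp_force: 30.0
```

Request:
move_arm:
  increments:
    - {"xyz":[4,0,1],"roll":0,"grip":0}
    - {"xyz":[3,0,1],"roll":0,"grip":0}
    - {"xyz":[0,0,0],"roll":0,"grip":0}

```text
time_s: 7.25
position: [0.5018, 0.1194, 0.1211]
tcp_rot: [[-0.995, -0.104, 0.011], [-0.104, 0.995, 0.001], [-0.011, -0.001, -1.0]]
force: [5.2, 1.0, 7.0]
opening: 0.146
grasp_force: 30.0
```

Request:
move_arm:
  increments:
    - {"xyz":[-5,0,0],"roll":0,"grip":35}
    - {"xyz":[0,0,0],"roll":0,"grip":35}
    - {"xyz":[0,0,0],"roll":0,"grip":35}
    - {"xyz":[0,0,-20],"roll":0,"grip":35}
    - {"xyz":[0,0,-20],"roll":0,"grip":35}

```text
time_s: 7.67
position: [0.4988, 0.1195, 0.1568]
tcp_rot: [[-0.995, -0.104, -0.008], [-0.104, 0.995, -0.0], [0.008, 0.0, -1.0]]
force: [0.3, 0.8, 0.1]
opening: 0.335
grasp_force: 0.0
```

Request:
move_arm:
  increments:
    - {"xyz":[0,0,-20],"roll":0,"grip":35}
    - {"xyz":[-10,-36,0],"roll":0,"grip":35}
    - {"xyz":[-10,-36,0],"roll":0,"grip":35}
    - {"xyz":[-10,-36,0],"roll":0,"grip":35}
    - {"xyz":[-10,-36,0],"roll":0,"grip":35}

```text
time_s: 8.08
position: [0.5553, -0.0202, 0.1776]
tcp_rot: [[-0.994, -0.105, -0.004], [-0.105, 0.994, 0.001], [0.004, 0.001, -1.0]]
force: [0.6, -0.1, -0.9]
opening: 0.351
grasp_force: 0.0
```

Request:
move_arm:
  increments:
    - {"xyz":[-10,-36,0],"roll":0,"grip":35}
    - {"xyz":[0,0,0],"roll":0.12,"grip":35}
    - {"xyz":[0,0,0],"roll":0.12,"grip":35}
    - {"xyz":[0,0,0],"roll":0.12,"grip":35}
    - {"xyz":[0,0,0],"roll":0.12,"grip":35}

```text
time_s: 8.5
position: [0.5684, -0.0541, 0.177]
tcp_rot: [[-0.928, 0.373, -0.005], [0.373, 0.928, 0.001], [0.005, -0.001, -1.0]]
force: [0.5, -0.2, -0.5]
opening: 0.352
grasp_force: 0.0
```

Request:
move_arm:
  increments:
    - {"xyz":[0,0,0],"roll":0.12,"grip":35}
    - {"xyz":[0,0,0],"roll":0.12,"grip":35}
    - {"xyz":[0,0,0],"roll":0.12,"grip":35}
    - {"xyz":[0,0,0],"roll":0.12,"grip":35}
    - {"xyz":[0,0,0],"roll":0.12,"grip":35}

```text
time_s: 8.92
position: [0.5685, -0.0536, 0.1771]
tcp_rot: [[-0.556, 0.831, -0.005], [0.831, 0.556, 0.001], [0.003, -0.003, -1.0]]
force: [0.3, -0.0, -0.9]
opening: 0.351
grasp_force: 0.0
```

Request:
move_arm:
  increments:
    - {"xyz":[0,0,0],"roll":0.12,"grip":35}
    - {"xyz":[0,0,0],"roll":0.12,"grip":35}
    - {"xyz":[0,0,0],"roll":0.12,"grip":35}
    - {"xyz":[0,0,0],"roll":0.12,"grip":35}
    - {"xyz":[0,0,0],"roll":0,"grip":35}

```text
time_s: 9.33
position: [0.5687, -0.0536, 0.1772]
tcp_rot: [[-0.113, 0.994, -0.004], [0.994, 0.113, 0.001], [0.001, -0.004, -1.0]]
force: [1.0, -0.3, -0.0]
opening: 0.348
grasp_force: 0.0
```

Request:
move_arm:
  increments:
    - {"xyz":[-4.5,2,35],"roll":0,"grip":35}
    - {"xyz":[0,0,30],"roll":0,"grip":35}
    - {"xyz":[0,0,22],"roll":0,"grip":35}
    - {"xyz":[0,0,14],"roll":0,"grip":35}
    - {"xyz":[0,0,8],"roll":0,"grip":35}

```text
time_s: 9.75
position: [0.5702, -0.0576, 0.0664]
tcp_rot: [[-0.118, 0.993, -0.006], [0.993, 0.118, 0.002], [0.003, -0.006, -1.0]]
force: [0.7, 0.6, 0.5]
opening: 0.354
grasp_force: 0.0
```

Request:
move_arm:
  increments:
    - {"xyz":[0,0,0],"roll":0,"grip":0}
    - {"xyz":[0,0,0],"roll":0,"grip":0}
    - {"xyz":[0,0,0],"roll":0,"grip":0}
    - {"xyz":[0,0,0],"roll":0,"grip":0}
    - {"xyz":[0,0,0],"roll":0,"grip":0}

```text
time_s: 10.17
position: [0.5738, -0.0585, 0.0704]
tcp_rot: [[-0.115, 0.993, 0.002], [0.993, 0.115, -0.001], [-0.001, 0.002, -1.0]]
force: [-0.4, 0.3, 2.0]
opening: 0.122
grasp_force: 30.0
```

Request:
move_arm:
  increments:
    - {"xyz":[0,0,0],"roll":0,"grip":0}
    - {"xyz":[0,0,0],"roll":0,"grip":0}

```text
time_s: 10.33
position: [0.5738, -0.0585, 0.0704]
tcp_rot: [[-0.115, 0.993, 0.002], [0.993, 0.115, -0.001], [-0.001, 0.002, -1.0]]
force: [0.2, 0.0, 5.4]
opening: 0.127
grasp_force: 30.0
```

Run:
```python
from h import *
s=bot.read_state();print(s["position"],s["tcp_rot"],s["moment"],s["force"])
a,d=shot("top");b,d2=shot("side");np.savez("lv2.npz",a=a,b=b)
c2=b[110:260,220:330];c1=a[150:250,150:330]
save(np.hstack([cv2.resize(c1,(470,261)),cv2.resize(c2,(191,261))]),"bar1.png",s=1.2)
```

```text
[ 0.5738393  -0.05853408  0.07036508] [[-1.14612930e-01  9.93407804e-01  2.19366918e-03]
 [ 9.93409882e-01  1.14614447e-01 -5.78474492e-04]
 [-8.26087255e-04  2.11291198e-03 -9.99997427e-01]] [-0.01570075  0.13003796 -0.06663341] [0.15637653 0.02923978 5.3787129 ]
```

View pics/bar1.png

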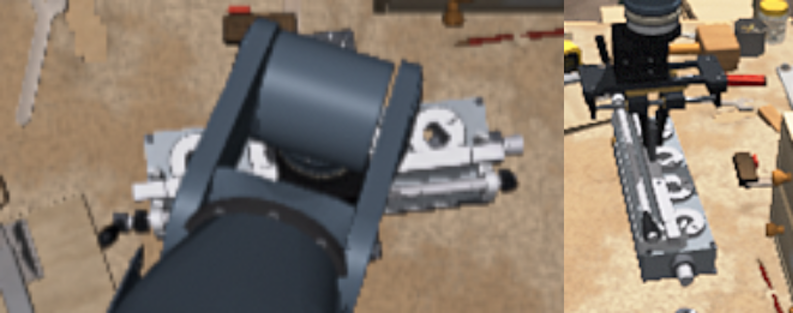

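Request:
move_arm:
  increments:
    - {"xyz":[0,0,-8],"roll":0,"grip":0}
    - {"xyz":[0,0,-10],"roll":0,"grip":0}
    - {"xyz":[0,0,-12],"roll":0,"grip":0}
    - {"xyz":[0,0,-15],"roll":0,"grip":0}
    - {"xyz":[0,0,-15],"roll":0,"grip":0}

```text
time_s: 10.85
position: [0.5715, -0.058, 0.1293]
tcp_rot: [[-0.115, 0.993, -0.003], [0.993, 0.115, 0.001], [0.001, -0.003, -1.0]]
force: [0.8, 0.8, -5.1]
opening: 0.122
grasp_force: 30.0
```

Request:
move_arm:
  increments:
    - {"xyz":[0,0,-20],"roll":0,"grip":0}
    - {"xyz":[0,0,-20],"roll":0,"grip":0}
    - {"xyz":[0,0,-20],"roll":0,"grip":0}
    - {"xyz":[0,0,-15],"roll":0,"grip":0}
    - {"xyz":[0,0,0],"roll":0,"grip":0}

```text
time_s: 11.27
position: [0.5745, -0.0587, 0.2076]
tcp_rot: [[-0.115, 0.993, 0.005], [0.993, 0.115, -0.002], [-0.003, 0.005, -1.0]]
force: [0.8, -0.6, -4.1]
opening: 0.126
grasp_force: 30.0
```

Run:
```python
from h import *
s=bot.read_state();print(s["position"],s["tcp_rot"],s["moment"],s["force"])
W=cloud(np.load("top0.npz")["d"],"top")
# bench clutter map in front of head
for x in np.arange(.50,.28,-.02):
    print(round(x,2),"".join("#" if (lambda m:m.any() and np.nanpercentile(W[...,2][m],80)>.010)((abs(W[...,0]-x)<.01)&(abs(W[...,1]-y)<.01)) else "." for y in np.arange(.2,-.4,-.02)))
```

```text
[ 0.57453877 -0.05874589  0.20759248] [[-0.1153345   0.99331158  0.00548279]
 [ 0.99332353  0.11534635 -0.00189569]
 [-0.00251543  0.00522754 -0.99998317]] [-0.06063879 -0.11394617 -0.02901718] [ 0.77332937 -0.60863704 -4.09388512]
0.5 ###........................####
0.48 ####.......................####
0.46 ####........................###
0.44 ####........................###
0.42 #####.......................###
0.4 #####.......................###
0.38 ######...................#.....
0.36 ####.................#####.....
0.34 #.................########.....
0.32 ...............#######.........
0.3 ...............##..............
```

Request:
move_arm:
  increments:
    - {"xyz":[-3,-20,0],"roll":0,"grip":0}
    - {"xyz":[-4,-31,0],"roll":0,"grip":0}
    - {"xyz":[-4,-31,0],"roll":0,"grip":0}
    - {"xyz":[-4,-31,0],"roll":0,"grip":0}
    - {"xyz":[-2,-14,0],"roll":0,"grip":0}

```text
time_s: 11.68
position: [0.4424, -0.0885, 0.2024]
tcp_rot: [[-0.115, 0.993, -0.009], [0.993, 0.115, 0.003], [0.004, -0.008, -1.0]]
force: [-0.2, 0.2, -4.5]
opening: 0.124
grasp_force: 30.0
```

Request:
move_arm:
  increments:
    - {"xyz":[0,0,0],"roll":0,"grip":0}
    - {"xyz":[0,0,25],"roll":0,"grip":0}
    - {"xyz":[0,0,35],"roll":0,"grip":0}
    - {"xyz":[0,0,35],"roll":0,"grip":0}
    - {"xyz":[0,0,35],"roll":0,"grip":0}

```text
time_s: 12.1
position: [0.4498, -0.0899, 0.0729]
tcp_rot: [[-0.115, 0.993, 0.002], [0.993, 0.115, -0.001], [-0.001, 0.002, -1.0]]
force: [0.6, 0.1, -4.8]
opening: 0.124
grasp_force: 30.0
```

Request:
move_arm:
  increments:
    - {"xyz":[0,0,28],"roll":0,"grip":0}
    - {"xyz":[0,0,15],"roll":0,"grip":0}
    - {"xyz":[0,0,10],"roll":0,"grip":0}
    - {"xyz":[0,0,7],"roll":0,"grip":0}
    - {"xyz":[0,0,5],"roll":0,"grip":0}

```text
time_s: 12.52
position: [0.4492, -0.0897, 0.0079]
tcp_rot: [[-0.115, 0.993, -0.001], [0.993, 0.115, 0.0], [0.0, -0.001, -1.0]]
force: [-0.7, 0.4, -4.7]
opening: 0.122
grasp_force: 30.0
```

Request:
move_arm:
  increments:
    - {"xyz":[0,0,2],"roll":0,"grip":0}
    - {"xyz":[0,0,2],"roll":0,"grip":0}
    - {"xyz":[0,0,0],"roll":0,"grip":0}
    - {"xyz":[0,0,0],"roll":0,"grip":0}

```text
time_s: 12.85
position: [0.4493, -0.09, 0.0057]
tcp_rot: [[-0.115, 0.993, 0.001], [0.993, 0.115, -0.001], [-0.001, 0.001, -1.0]]
force: [-0.1, 0.7, -5.3]
opening: 0.124
grasp_force: 30.0
```

Request:
move_arm:
  increments:
    - {"xyz":[0,0,2],"roll":0,"grip":0}
    - {"xyz":[0,0,0],"roll":0,"grip":0}
    - {"xyz":[0,0,1.5],"roll":0,"grip":0}
    - {"xyz":[0,0,0],"roll":0,"grip":0}
    - {"xyz":[0,0,0],"roll":0,"grip":0}

```text
time_s: 13.27
position: [0.4491, -0.09, 0.0024]
tcp_rot: [[-0.115, 0.993, 0.001], [0.993, 0.115, -0.001], [-0.001, 0.001, -1.0]]
force: [-1.2, 0.9, 6.1]
opening: 0.125
grasp_force: 30.0
```

Request:
move_arm:
  increments:
    - {"xyz":[0,0,0],"roll":0,"grip":40}
    - {"xyz":[0,0,0],"roll":0,"grip":40}
    - {"xyz":[0,0,0],"roll":0,"grip":40}
    - {"xyz":[0,0,0],"roll":0,"grip":40}
    - {"xyz":[0,0,-15],"roll":0,"grip":40}

```text
time_s: 13.68
position: [0.4473, -0.0892, 0.0151]
tcp_rot: [[-0.114, 0.993, -0.004], [0.993, 0.114, 0.002], [0.002, -0.004, -1.0]]
force: [-0.6, -0.0, -0.2]
opening: 0.37
grasp_force: 0.0
```

Request:
move_arm:
  increments:
    - {"xyz":[0,0,-25],"roll":0,"grip":60}
    - {"xyz":[0,0,-35],"roll":0.12,"grip":60}
    - {"xyz":[0,0,-35],"roll":0.12,"grip":60}
    - {"xyz":[0,0,-35],"roll":0.12,"grip":60}
    - {"xyz":[0,0,-20],"roll":0.12,"grip":60}

```text
time_s: 14.1
position: [0.4502, -0.0903, 0.17]
tcp_rot: [[0.362, 0.932, 0.005], [0.932, -0.362, -0.002], [-0.0, 0.005, -1.0]]
force: [1.3, -0.7, -0.6]
opening: 0.59
grasp_force: 0.0
```

Request:
move_arm:
  increments:
    - {"xyz":[0,0,0],"roll":0.12,"grip":60}
    - {"xyz":[0,0,0],"roll":0.12,"grip":60}
    - {"xyz":[0,0,0],"roll":0.12,"grip":60}
    - {"xyz":[0,0,0],"roll":0.12,"grip":60}
    - {"xyz":[0,0,0],"roll":0,"grip":60}

```text
time_s: 14.52
position: [0.4486, -0.0897, 0.1666]
tcp_rot: [[0.749, 0.662, -0.0], [0.662, -0.749, 0.0], [-0.0, -0.0, -1.0]]
force: [0.2, 0.6, 0.3]
opening: 0.601
grasp_force: 0.0
```

```bash
cat > m3.py <<'E'
from m2 import *
import sys
S=eval(sys.argv[1]) if len(sys.argv)>1 else [(.591,-.3733),(.5165,-.3808),(.4422,-.3898)]
s=bot.read_state();print(s["position"].round(4),s["tcp_rot"].round(3).tolist(),s["force"].round(1))
for n in("top","side"):
    im,d=shot(n);np.savez(n+"_l.npz",im=im,d=d);g=gray(im)
    for s in S:
        c=circfit(g,n,s,.060,.026);print("sp",n,np.round(c,4));spang(g,n,np.array(c[1:]))
    p,f=headfit(g,n,[.5833,-.0585,.107]);print("head",p.round(4),f)
E
python3 m3.py
```

```text
[ 0.4486 -0.0897  0.1666] [[0.749, 0.662, -0.0], [0.662, -0.749, 0.0], [-0.0, -0.0, -1.0]] [0.2 0.6 0.3]
sp top [-58.6957   0.591   -0.3723]
top nose [(20, 126), (25, 126), (15, 121), (30, 121), (35, 115), (10, 113)] 84 flange [(-45, 88), (-55, 88), (-65, 89), (-50, 89), (-60, 89), (-75, 89), (-70, 89), (-80, 90), (-40, 93), (-85, 93), (-35, 101), (-90, 102), (-30, 109), (10, 115)] 151
sp top [-70.3324   0.5165  -0.3803]
top nose [(-15, 123), (-10, 123), (-20, 117), (-5, 115), (-25, 109), (0, 107)] 85 flange [(-65, 89), (-70, 90), (-85, 90), (-90, 90), (-60, 90), (-75, 91), (-80, 91), (-95, 93), (-55, 98), (-100, 103), (-50, 105), (-35, 110), (-30, 112), (-45, 113)] 159
sp top [-70.3528   0.4422  -0.3893]
top nose [(0, 115), (-5, 113), (5, 113), (10, 110), (-10, 108), (15, 106)] 87 flange [(-80, 90), (-75, 90), (-85, 90), (-90, 90), (-95, 92), (-70, 92), (-100, 96), (-65, 98), (-105, 100), (-110, 105), (-60, 106), (5, 108), (0, 108), (10, 110)] 157
head [ 0.5829 -0.0571  0.1084] -157.80509654166187
sp side [-97.0932   0.591   -0.3738]
side nose [(30, 177), (35, 177), (25, 172), (40, 171), (45, 163), (20, 162)] 115 flange [(105, 46), (110, 47), (60, 51), (100, 52), (55, 53), (65, 56), (95, 60), (70, 64), (90, 67), (75, 71), (85, 72), (50, 73), (115, 74), (80, 75)] 205
sp side [-71.2892   0.5165  -0.3808]
side nose [(-10, 179), (-15, 175), (-5, 174), (0, 170), (5, 165), (-20, 164)] 138 flange [(115, 47), (65, 52), (120, 54), (110, 55), (60, 56), (70, 60), (105, 69), (75, 74), (100, 83), (80, 88), (125, 89), (95, 93), (55, 95), (85, 96)] 203
sp side [-85.4966   0.4422  -0.3893]
side nose [(0, 179), (5, 178), (10, 176), (15, 173), (-5, 170), (20, 165)] 127 flange [(125, 46), (120, 51), (75, 53), (70, 56), (80, 63), (130, 64), (115, 64), (85, 76), (110, 78), (90, 86), (65, 87), (105, 87), (95, 91), (100, 91)] 208
head [ 0.5839 -0.0599  0.1055] -129.92293846669216
```

```bash
cat > m4.py <<'E'
from m2 import *
from scipy.ndimage import gaussian_filter1d
def chord(g,n,c,z=.060,e=.0015):
    best=[]
    for dd in np.arange(.014,.0245,.001):
        w=np.sqrt(.026**2-dd**2)*.85
        t=np.linspace(-w,w,25)
        for a in np.radians(np.arange(-60,61,2)):
            u=np.array([np.cos(a),np.sin(a)]);v=np.array([-u[1],u[0]])
            f=lambda r:samp(g,np.c_[c+r*u+t[:,None]*v,np.full(25,z)],n)
            best.append((np.clip(f(dd-e)-f(dd+e),-30,120).mean()*np.sqrt(w),np.degrees(a),dd))
    best.sort(reverse=True);return [tuple(np.round(b,3)) for b in best[:4]]
if __name__=="__main__":
    S={"top":[(.591,-.3725),(.5165,-.3803),(.4422,-.389)],"side":[(.591,-.3738),(.5165,-.3808),(.4422,-.3895)]}
    H={"top":hubs([.5829,-.0571,.1084]),"side":hubs([.5839,-.0599,.1055])}
    a=np.radians(np.arange(-90,90,1))
    for n in S:
        g=gray(np.load(n+"_l.npz")["im"])
        for s in S[n]:
            print(n,chord(g,n,np.array(s)))
            c=circfit(g,n,s,.102,.014,.0015,-1)
            N=np.mean([samp(g,ring(np.r_[c[1:],.102],r,a),n) for r in np.arange(.006,.0115,.001)],0);N=np.clip(N-np.median(N)-10,0,None);print("  nose",np.round(c,4),np.degrees((N*a).sum()/N.sum()).round(1))
        for h in H[n]:
            v=np.mean([samp(g,ring(h,r,a),n) for r in np.arange(.0165,.0245,.001)],0);w=np.clip(np.median(v)-v-8,0,None);k=np.argmax(w*(1));m=abs(a-a[k])<.25
            print("  hub",np.degrees((w*a)[m].sum()/w[m].sum()).round(1),w.max())
E
python3 m4.py
```

```text
top [(np.float64(2.709), np.float64(60.0), np.float64(0.022)), (np.float64(2.69), np.float64(58.0), np.float64(0.022)), (np.float64(2.67), np.float64(56.0), np.float64(0.022)), (np.float64(2.655), np.float64(60.0), np.float64(0.023))]
  nose [-76.5566   0.584   -0.3625] -54.1
top [(np.float64(4.589), np.float64(60.0), np.float64(0.024)), (np.float64(4.496), np.float64(58.0), np.float64(0.024)), (np.float64(4.405), np.float64(56.0), np.float64(0.024)), (np.float64(4.403), np.float64(60.0), np.float64(0.023))]
  nose [-82.5451   0.5125  -0.3703] -30.6
top [(np.float64(3.973), np.float64(60.0), np.float64(0.024)), (np.float64(3.792), np.float64(58.0), np.float64(0.024)), (np.float64(3.708), np.float64(60.0), np.float64(0.023)), (np.float64(3.632), np.float64(58.0), np.float64(0.023))]
  nose [-83.3294   0.4402  -0.379 ] -47.1
  hub -44.7 36.532711020431066
  hub 23.8 38.20843758355869
  hub -46.0 31.597617441000864
  hub -9.9 37.75611113183072
side [(np.float64(6.51), np.float64(-60.0), np.float64(0.024)), (np.float64(6.497), np.float64(-58.0), np.float64(0.024)), (np.float64(6.431), np.float64(-56.0), np.float64(0.024)), (np.float64(6.332), np.float64(-54.0), np.float64(0.024))]
  nose [-76.3052   0.5905  -0.3783] 20.0
side [(np.float64(4.781), np.float64(-10.0), np.float64(0.018)), (np.float64(4.702), np.float64(-8.0), np.float64(0.018)), (np.float64(4.624), np.float64(-12.0), np.float64(0.018)), (np.float64(4.324), np.float64(-14.0), np.float64(0.018))]
  nose [-77.9621   0.5175  -0.3858] 23.3
side [(np.float64(5.132), np.float64(-60.0), np.float64(0.024)), (np.float64(5.018), np.float64(-58.0), np.float64(0.024)), (np.float64(4.94), np.float64(-56.0), np.float64(0.024)), (np.float64(4.848), np.float64(-54.0), np.float64(0.024))]
  nose [-75.9271   0.4432  -0.3995] 40.9
  hub -85.3 86.85355429150655
  hub 26.6 26.39284607821733
  hub -45.9 34.180889815331625
  hub -9.4 13.525782881249057
```

```bash
cat > m5.py <<'E'
from m4 import *
S={"top":[(.591,-.3725),(.5165,-.3803),(.4422,-.389)],"side":[(.591,-.3738),(.5165,-.3808),(.4422,-.3895)]}
for n in S:
    g=gray(np.load(n+"_l.npz")["im"])
    for s,a0 in zip(S[n],(27,-11,3)):
        out=[]
        for dd in np.arange(.016,.021,.001):
            w=np.sqrt(.026**2-dd**2)*.85;t=np.linspace(-w,w,25)
            for ad in range(a0-24,a0+25,2):
                a=np.radians(ad);u=np.array([np.cos(a),np.sin(a)]);v=np.array([-u[1],u[0]])
                f=lambda r:samp(g,np.c_[np.array(s)+r*u+t[:,None]*v,np.full(25,.06)],n)
                out.append((round(float(np.clip(f(dd-.002)-f(dd+.002),-30,120).mean()),1),ad,round(dd,3)))
        out.sort(reverse=True);print(n,s,out[:6])
tiles=[]
for i in range(3):
    for n in S:
        im=np.load(n+"_l.npz")["im"];s=S[n][i]
        for z in(.060,.102):
            u=(np.arange(200)-100)*.00035;X,Y=np.meshgrid(u,u)
            q=proj(np.c_[s[0]-Y.ravel(),s[1]-X.ravel(),np.full(X.size,z)],n).astype(np.float32).reshape(200,200,2)
            t=cv2.remap(im,q[...,0],q[...,1],cv2.INTER_CUBIC);cv2.circle(t,(100,100),2,(255,0,0),-1);cv2.circle(t,(100,100),int((26 if z<.1 else 14)/.35),(255,0,0),1);tiles.append(t)
save(np.vstack([np.hstack(tiles[4*i:4*i+4]) for i in range(3)]),"sp.png")
E
python3 m5.py
```

```text
top (0.591, -0.3725) [(29.7, 51, np.float64(0.021)), (29.4, 49, np.float64(0.021)), (28.8, 47, np.float64(0.021)), (27.9, 45, np.float64(0.021)), (26.8, 43, np.float64(0.021)), (25.8, 47, np.float64(0.02))]
top (0.5165, -0.3803) [(17.8, 13, np.float64(0.021)), (16.6, 13, np.float64(0.02)), (16.6, 11, np.float64(0.021)), (15.8, 11, np.float64(0.02)), (15.3, 9, np.float64(0.021)), (14.8, 9, np.float64(0.02))]
top (0.4422, -0.389) [(24.6, 27, np.float64(0.021)), (24.0, 27, np.float64(0.02)), (23.6, 25, np.float64(0.02)), (23.1, 25, np.float64(0.021)), (22.9, 23, np.float64(0.02)), (21.9, 21, np.float64(0.02))]
side (0.591, -0.3738) [(26.1, 3, np.float64(0.021)), (24.5, 5, np.float64(0.021)), (22.5, 7, np.float64(0.021)), (20.8, 3, np.float64(0.02)), (20.0, 9, np.float64(0.021)), (18.6, 5, np.float64(0.02))]
side (0.5165, -0.3808) [(40.5, -9, np.float64(0.018)), (40.5, -11, np.float64(0.018)), (39.4, -7, np.float64(0.018)), (38.8, -13, np.float64(0.018)), (37.3, -5, np.float64(0.018)), (36.6, -15, np.float64(0.018))]
side (0.4422, -0.3895) [(34.2, 5, np.float64(0.018)), (33.2, 7, np.float64(0.018)), (33.2, 3, np.float64(0.018)), (31.1, 1, np.float64(0.018)), (30.1, 5, np.float64(0.019)), (29.3, 7, np.float64(0.019))]
```

View pics/sp.png

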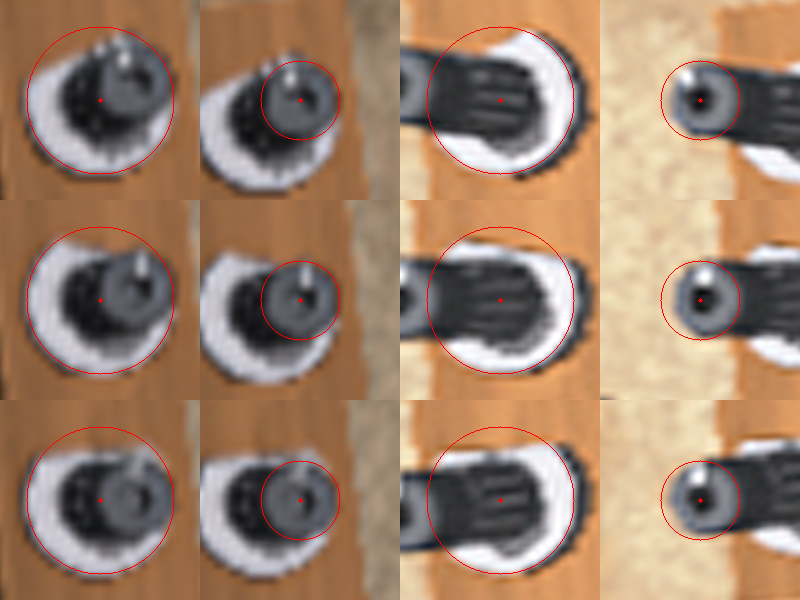

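Request:
move_arm:
  increments:
    - {"xyz":[-12,23,0],"roll":0,"grip":55}
    - {"xyz":[-17.5,33,0],"roll":0,"grip":55}
    - {"xyz":[-17.5,33,0],"roll":0,"grip":55}
    - {"xyz":[-17.5,33,0],"roll":0,"grip":55}
    - {"xyz":[-17.5,33,0],"roll":0,"grip":55}

```text
time_s: 15.03
position: [0.4904, -0.2616, 0.1664]
tcp_rot: [[0.746, 0.666, -0.0], [0.666, -0.746, 0.0], [0.0, -0.001, -1.0]]
force: [1.0, 1.3, 0.6]
opening: 0.551
grasp_force: 0.0
```

Request:
move_arm:
  increments:
    - {"xyz":[-17.5,33,0],"roll":0,"grip":55}
    - {"xyz":[-17.5,33,0],"roll":0,"grip":55}
    - {"xyz":[-12,23,0],"roll":0,"grip":55}
    - {"xyz":[-10,20,0],"roll":0,"grip":55}
    - {"xyz":[0,0,0],"roll":0,"grip":55}

```text
time_s: 15.45
position: [0.521, -0.3851, 0.1661]
tcp_rot: [[0.748, 0.663, 0.002], [0.663, -0.748, -0.004], [-0.001, 0.004, -1.0]]
force: [-0.3, -0.5, -0.8]
opening: 0.552
grasp_force: 0.0
```

Request:
move_arm:
  increments:
    - {"xyz":[0,0,0],"roll":0,"grip":55}
    - {"xyz":[0,0,0],"roll":0,"grip":55}

```text
time_s: 15.62
position: [0.5193, -0.3784, 0.1659]
tcp_rot: [[0.747, 0.665, -0.002], [0.665, -0.747, 0.002], [0.0, -0.003, -1.0]]
force: [0.5, 0.8, 0.3]
opening: 0.553
grasp_force: 0.0
```

Request:
move_arm:
  increments:
    - {"xyz":[0,0,35],"roll":0,"grip":55}
    - {"xyz":[0,0,35],"roll":0,"grip":55}
    - {"xyz":[0,0,30],"roll":0,"grip":55}
    - {"xyz":[0,0,20],"roll":0,"grip":55}
    - {"xyz":[0,0,14],"roll":0,"grip":55}

```text
time_s: 16.03
position: [0.5184, -0.3761, 0.03]
tcp_rot: [[0.746, 0.666, -0.004], [0.666, -0.746, 0.004], [-0.0, -0.006, -1.0]]
force: [-0.4, 0.8, 0.5]
opening: 0.552
grasp_force: 0.0
```

Request:
move_arm:
  increments:
    - {"xyz":[0,0,0],"roll":0,"grip":40}
    - {"xyz":[0,0,0],"roll":0,"grip":0}
    - {"xyz":[0,0,0],"roll":0,"grip":0}
    - {"xyz":[0,0,0],"roll":0,"grip":0}
    - {"xyz":[0,0,0],"roll":0,"grip":0}

```text
time_s: 16.45
position: [0.5206, -0.3795, 0.0343]
tcp_rot: [[0.748, 0.664, 0.001], [0.664, -0.748, -0.001], [0.0, 0.002, -1.0]]
force: [0.0, 2.0, 2.9]
opening: 0.309
grasp_force: 30.0
```

Request:
move_arm:
  increments:
    - {"xyz":[0,0,0],"roll":0,"grip":0}
    - {"xyz":[0,0,0],"roll":0,"grip":0}
    - {"xyz":[0,0,0],"roll":0,"grip":0}

```text
time_s: 16.7
position: [0.5206, -0.3795, 0.0343]
tcp_rot: [[0.748, 0.664, 0.001], [0.664, -0.748, -0.001], [0.001, 0.001, -1.0]]
force: [0.1, 2.6, 5.7]
opening: 0.314
grasp_force: 30.0
```

Request:
move_arm:
  increments:
    - {"xyz":[0,0,-15],"roll":0,"grip":0}
    - {"xyz":[0,0,-25],"roll":0,"grip":0}
    - {"xyz":[0,0,-30],"roll":0,"grip":0}
    - {"xyz":[0,0,-30],"roll":0,"grip":0}
    - {"xyz":[0,0,-20],"roll":0,"grip":0}

```text
time_s: 17.12
position: [0.5206, -0.3803, 0.155]
tcp_rot: [[0.748, 0.664, 0.002], [0.664, -0.748, -0.002], [-0.0, 0.003, -1.0]]
force: [0.2, 0.4, -2.8]
opening: 0.314
grasp_force: 30.0
```

Request:
move_arm:
  increments:
    - {"xyz":[0,0,0],"roll":0.12,"grip":0}
    - {"xyz":[0,0,0],"roll":0.12,"grip":0}
    - {"xyz":[0,0,0],"roll":0.12,"grip":0}
    - {"xyz":[0,0,0],"roll":0.12,"grip":0}
    - {"xyz":[0,0,0],"roll":0.12,"grip":0}

```text
time_s: 17.53
position: [0.5195, -0.3793, 0.152]
tcp_rot: [[0.993, 0.119, -0.001], [0.119, -0.993, 0.001], [-0.001, -0.001, -1.0]]
force: [-1.1, -0.2, -3.9]
opening: 0.315
grasp_force: 30.0
```

Run:
```python
from m2 import *
s=bot.read_state();p=s["position"];print(p.round(4),s["tcp_rot"].round(4)[:,:2].tolist(),s["force"].round(1))
ts=[]
for n in("top","side"):
    im,d=shot(n);W=cloud(d,n);g=gray(im);np.savez("hold_%s.npz"%n,im=im,d=d)
    zf=p[2]+.018 # flange underside
    q=proj([p[0],p[1],zf+.008],n)[0];u,v=q.round().astype(int);print(n,q)
    c=circfit(g,n,p[:2]-[.002,.001],zf+.008,.026) ;print(np.round(c,4))
    t=cv2.resize(im[v-35:v+35,u-45:u+45],None,fx=4.4,fy=4.4,interpolation=cv2.INTER_CUBIC);ts.append(t)
    m=(np.hypot(W[...,0]-p[0],W[...,1]-p[1])<.03)&(abs(W[...,2]-zf)<.03);print(np.percentile(W[m],[2,50,98],0).round(3).tolist())
save(np.hstack(ts),"hold.png")
```

```text
[ 0.5195 -0.3793  0.152 ] [[0.9928, 0.1195], [0.1195, -0.9928], [-0.0008, -0.0007]] [-1.1 -0.2 -3.9]
top [375.46009681 219.24321975]
[-10.7894   0.511   -0.3808]Traceback (most recent call last):
  File "<stdin>", line 10, in <module>
    return _quantile_unchecked(
        a, q, axis, out, overwrite_input, method, keepdims, weights)
    return _ureduce(a,
                    func=_quantile_ureduce_func,
    ...<5 lines>...
                    overwrite_input=overwrite_input,
                    method=method)
    r = func(a, **kwargs)
    result = _quantile(arr,
                       quantiles=q,
    ...<2 lines>...
                       out=out,
                       weights=wgt)
    slices_having_nans = np.isnan(arr[-1, ...])
                                  ~~~^^^^^^^^^
IndexError: index -1 is out of bounds for axis 0 with size 0
```

Run:
```python
from m2 import *
s=bot.read_state();p=s["position"];R=s["tcp_rot"]
im,d=shot("side");W=cloud(d,"side");zf=p[2]+.018
for nm,z in (("nose",.02),("flange",.004),("shank",-.02)):
    r=dict(nose=.014,flange=.026,shank=.011)[nm]
    print(nm,proj([[p[0],p[1],zf+z]],"side"))
    v0=int(proj([p[0],p[1]-r,zf+z],"side")[0,1])
    for v in(v0-1,v0,v0+1):
        m=(abs(W[v,:,1]-p[1])<.04)&(abs(W[v,:,0]-p[0])<.04);k=np.where(m)[0]
        if len(k): print(v,k.min(),k.max(),W[v,k,0].min().round(4),W[v,k,0].max().round(4),W[v,k,1].min().round(4),W[v,k,2].mean().round(4))
u,v=proj([p[0],p[1],zf],"side")[0].astype(int)
save(im,"hold.png",(u-40,v-35,u+40,v+35),6)
print(u,v)
```

```text
nose [[244.94360145 234.69603554]]
239 256 256 0.5422 0.5422 -0.3786 0.1758
240 248 256 0.5252 0.5422 -0.4033 0.1869
flange [[245.1150622  240.32141447]]
248 234 249 0.4964 0.5272 -0.4042 0.1726
249 235 249 0.4984 0.5272 -0.406 0.1686
250 237 249 0.5025 0.5271 -0.4052 0.1639
shank [[245.36407775 248.49125379]]
251 239 248 0.5065 0.525 -0.4062 0.1608
252 239 249 0.5059 0.5271 -0.3914 0.1464
253 239 249 0.5058 0.527 -0.3906 0.143
245 241
```

View pics/hold.png

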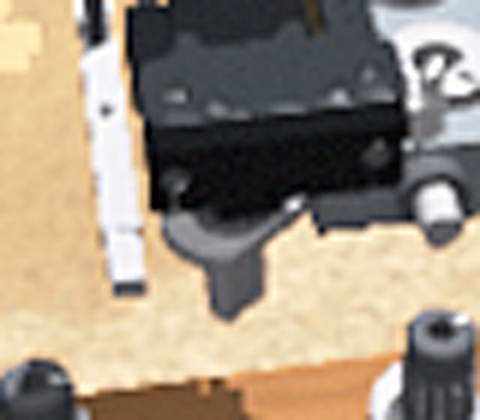

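Request:
move_arm:
  increments:
    - {"xyz":[10,-17,0],"roll":0,"grip":0}
    - {"xyz":[19.6,-33.3,0],"roll":0,"grip":0}
    - {"xyz":[19.6,-33.3,0],"roll":0,"grip":0}
    - {"xyz":[19.6,-33.3,0],"roll":0,"grip":0}
    - {"xyz":[19.6,-33.3,0],"roll":0,"grip":0}

```text
time_s: 18.05
position: [0.5889, -0.2181, 0.1522]
tcp_rot: [[0.992, 0.128, -0.001], [0.128, -0.992, 0.0], [-0.001, -0.0, -1.0]]
force: [0.6, -0.6, -4.3]
opening: 0.315
grasp_force: 30.0
```

Request:
move_arm:
  increments:
    - {"xyz":[19.6,-33.3,0],"roll":0,"grip":0}
    - {"xyz":[9.7,-16.2,0],"roll":0,"grip":0}
    - {"xyz":[0,0,0],"roll":0,"grip":0}
    - {"xyz":[0,0,0],"roll":0,"grip":0}
    - {"xyz":[0,0,0],"roll":0,"grip":0}

```text
time_s: 18.47
position: [0.6114, -0.1672, 0.1523]
tcp_rot: [[0.992, 0.127, -0.001], [0.127, -0.992, -0.001], [-0.001, 0.001, -1.0]]
force: [-1.0, -0.1, -3.9]
opening: 0.311
grasp_force: 30.0
```

```bash
cat > st.py <<'E'
from h import *
s=bot.read_state();print(s["time_s"],s["position"].round(4),s["tcp_rot"].round(4)[:,1],s["force"].round(1),s["moment"].round(2))
E
python3 st.py
```

```text
18.4667 [ 0.6114 -0.1672  0.1523] [ 1.273e-01 -9.919e-01  6.000e-04] [-1.  -0.1 -3.9] [-0.09  0.11 -0.05]
```

Request:
move_arm:
  increments:
    - {"xyz":[1,0,20],"roll":0,"grip":0}
    - {"xyz":[0,0,20],"roll":0,"grip":0}
    - {"xyz":[0,0,15],"roll":0,"grip":0}
    - {"xyz":[0,0,8],"roll":0,"grip":0}
    - {"xyz":[0,0,4],"roll":0,"grip":0}

```text
time_s: 18.88
position: [0.6114, -0.1677, 0.0841]
tcp_rot: [[0.992, 0.124, -0.003], [0.124, -0.992, 0.001], [-0.002, -0.001, -1.0]]
force: [0.6, -0.3, -3.3]
opening: 0.313
grasp_force: 30.0
```

Request:
move_arm:
  increments:
    - {"xyz":[0,0,3],"roll":0,"grip":0}
    - {"xyz":[0,0,3],"roll":0,"grip":0}
    - {"xyz":[0,0,2],"roll":0,"grip":0}
    - {"xyz":[0,0,2],"roll":0,"grip":0}
    - {"xyz":[0,0,0],"roll":0,"grip":0}

```text
time_s: 19.3
position: [0.6134, -0.1667, 0.076]
tcp_rot: [[0.992, 0.126, 0.002], [0.126, -0.992, -0.001], [0.001, 0.001, -1.0]]
force: [0.5, -0.7, -3.5]
opening: 0.313
grasp_force: 30.0
```

```bash
python3 st.py
```

```text
19.3 [ 0.6134 -0.1667  0.076 ] [ 1.257e-01 -9.921e-01  9.000e-04] [ 0.5 -0.7 -3.5] [-0.13 -0.07  0.05]
```

Request:
move_arm:
  increments:
    - {"xyz":[0,0,3],"roll":0,"grip":0}
    - {"xyz":[0,0,3],"roll":0,"grip":0}
    - {"xyz":[0,0,3],"roll":0,"grip":0}
    - {"xyz":[0,0,3],"roll":0,"grip":0}
    - {"xyz":[0,0,0],"roll":0,"grip":0}

```text
time_s: 19.72
position: [0.6131, -0.1665, 0.0631]
tcp_rot: [[0.992, 0.125, 0.001], [0.125, -0.992, -0.0], [0.001, 0.0, -1.0]]
force: [1.9, 0.1, -5.4]
opening: 0.315
grasp_force: 30.0
```

```bash
python3 st.py
```

```text
19.7167 [ 0.6131 -0.1665  0.0631] [ 1.254e-01 -9.921e-01  1.000e-04] [ 1.9  0.1 -5.4] [-0.06 -0.3  -0.01]
```

Request:
move_arm:
  increments:
    - {"xyz":[0,0,5],"roll":0,"grip":0}
    - {"xyz":[0,0,5],"roll":0,"grip":0}
    - {"xyz":[0,0,4],"roll":0,"grip":0}
    - {"xyz":[0,0,3],"roll":0,"grip":0}
    - {"xyz":[0,0,0],"roll":0,"grip":0}

```text
time_s: 20.13
position: [0.6131, -0.1666, 0.0459]
tcp_rot: [[0.992, 0.125, 0.0], [0.125, -0.992, -0.0], [0.0, 0.0, -1.0]]
force: [2.6, 0.0, -4.3]
opening: 0.309
grasp_force: 30.0
```

Request:
move_arm:
  increments:
    - {"xyz":[0,0,2],"roll":0,"grip":0}
    - {"xyz":[0,0,2],"roll":0,"grip":0}
    - {"xyz":[0,0,2],"roll":0,"grip":0}
    - {"xyz":[0,0,1],"roll":0,"grip":0}
    - {"xyz":[0,0,0],"roll":0,"grip":0}

```text
time_s: 20.55
position: [0.6136, -0.1667, 0.0404]
tcp_rot: [[0.992, 0.125, 0.002], [0.125, -0.992, -0.001], [0.002, 0.001, -1.0]]
force: [2.6, 1.9, 1.2]
opening: 0.313
grasp_force: 30.0
```

```bash
python3 st.py
```

```text
20.55 [ 0.6136 -0.1667  0.0404] [ 1.254e-01 -9.921e-01  8.000e-04] [2.6 1.9 1.2] [ 0.02 -0.46 -0.  ]
```

Request:
move_arm:
  increments:
    - {"xyz":[0,0,0],"roll":0,"grip":52}
    - {"xyz":[0,0,0],"roll":0,"grip":52}
    - {"xyz":[0,0,0],"roll":0,"grip":52}
    - {"xyz":[0,0,0],"roll":0,"grip":52}
    - {"xyz":[0,0,-15],"roll":0,"grip":52}

```text
time_s: 20.97
position: [0.6095, -0.1653, 0.0518]
tcp_rot: [[0.992, 0.125, -0.007], [0.125, -0.992, 0.003], [-0.007, -0.004, -1.0]]
force: [-0.3, 0.5, -0.0]
opening: 0.507
grasp_force: 0.0
```

Request:
move_arm:
  increments:
    - {"xyz":[0,0,-25],"roll":0,"grip":52}
    - {"xyz":[0,0,-30],"roll":0,"grip":52}
    - {"xyz":[0,0,-25],"roll":0,"grip":52}
    - {"xyz":[0,0,-15],"roll":0,"grip":52}
    - {"xyz":[-3.7,17,0],"roll":0,"grip":52}

```text
time_s: 21.38
position: [0.6131, -0.1821, 0.1539]
tcp_rot: [[0.992, 0.128, 0.005], [0.128, -0.992, -0.001], [0.005, 0.002, -1.0]]
force: [0.6, -0.9, 0.2]
opening: 0.519
grasp_force: 0.0
```

Request:
move_arm:
  increments:
    - {"xyz":[-7.5,33.6,0],"roll":0,"grip":52}
    - {"xyz":[-7.5,33.6,0],"roll":0,"grip":52}
    - {"xyz":[-7.5,33.6,0],"roll":0,"grip":52}
    - {"xyz":[-7.5,33.6,0],"roll":0,"grip":52}
    - {"xyz":[-7.5,33.6,0],"roll":0,"grip":52}

```text
time_s: 21.8
position: [0.594, -0.3563, 0.1493]
tcp_rot: [[0.992, 0.126, -0.002], [0.126, -0.992, 0.001], [-0.001, -0.001, -1.0]]
force: [1.3, -0.4, -0.2]
opening: 0.519
grasp_force: 0.0
```

Request:
move_arm:
  increments:
    - {"xyz":[-4,16.5,0],"roll":0,"grip":52}
    - {"xyz":[0,0,0],"roll":0,"grip":52}
    - {"xyz":[0,0,0],"roll":0,"grip":52}
    - {"xyz":[0,0,0],"roll":0,"grip":52}

```text
time_s: 22.13
position: [0.5928, -0.3701, 0.1491]
tcp_rot: [[0.992, 0.126, -0.001], [0.126, -0.992, 0.002], [-0.001, -0.002, -1.0]]
force: [0.9, 1.4, -0.3]
opening: 0.518
grasp_force: 0.0
```

```bash
python3 st.py
python3 - <<'E'
from m2 import *
for n in ("side","top"):
    im,d=shot(n);g=gray(im);np.savez(n+"_l.npz",im=im,d=d)
    for s in [(.591,-.3738),(.4422,-.3893)]: print(n,np.round(circfit(g,n,s,.060,.026),4))
    for s in hubs([.5834,-.0585,.107])[:1]: print("hub0 flange",np.round(circfit(g,n,s[:2],.066,.026),4))
    K,R,t=cam(n)
    for r in bot.spot_in("spindle_a",n): print(r["conf"],(R.T@(np.array(r["at"])-t)).round(3))
a=np.load("top_l.npz")["im"];b=np.load("side_l.npz")["im"]
save(np.hstack([cv2.resize(a[150:290,170:400],(500,304)),cv2.resize(b[140:310,180:310],(232,304))]),"after1.png")
E
```

```text
22.1333 [ 0.5928 -0.3701  0.1491] [ 0.1261 -0.992  -0.0025] [ 0.9  1.4 -0.3] [-0.02  0.15  0.02]
side [-62.6325   0.5915  -0.3733]
side [-63.4567   0.4427  -0.3893]
hub0 flange [-20.496    0.6193  -0.1789]
0.95 [ 0.441 -0.4    0.068]
0.79 [ 0.593 -0.383  0.062]
0.5 [ 0.556 -0.109  0.045]
0.36 [ 0.517 -0.407  0.049]
top [-17.4906   0.5955  -0.3653]
top [-0.4131  0.4362 -0.3803]
hub0 flange [-103.6132    0.6103   -0.1674]
0.52 [ 0.603 -0.162  0.066]
```

View pics/after1.png

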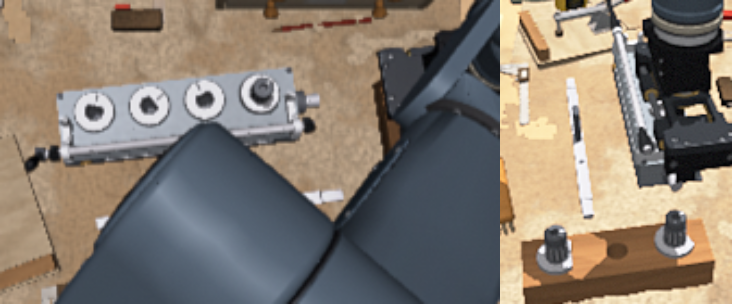

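Request:
move_arm:
  increments:
    - {"xyz":[1,1.5,30],"roll":0,"grip":52}
    - {"xyz":[0,0,30],"roll":0,"grip":52}
    - {"xyz":[0,0,28],"roll":0,"grip":52}
    - {"xyz":[0,0,18],"roll":0,"grip":52}
    - {"xyz":[0,0,10],"roll":0,"grip":52}

```text
time_s: 22.75
position: [0.593, -0.3709, 0.0306]
tcp_rot: [[0.992, 0.127, -0.004], [0.127, -0.992, 0.004], [-0.004, -0.004, -1.0]]
force: [-0.8, 0.4, -0.2]
opening: 0.523
grasp_force: 0.0
```

Request:
move_arm:
  increments:
    - {"xyz":[0,0,0],"roll":0,"grip":52}
    - {"xyz":[0,0,0],"roll":0,"grip":52}
    - {"xyz":[0,0,0],"roll":0,"grip":0}
    - {"xyz":[0,0,0],"roll":0,"grip":0}
    - {"xyz":[0,0,0],"roll":0,"grip":0}

```text
time_s: 23.17
position: [0.5953, -0.3742, 0.0355]
tcp_rot: [[0.992, 0.126, 0.002], [0.126, -0.992, -0.002], [0.002, 0.002, -1.0]]
force: [1.1, -0.3, -0.3]
opening: 0.37
grasp_force: 0.0
```

Request:
move_arm:
  increments:
    - {"xyz":[0,0,0],"roll":0,"grip":0}
    - {"xyz":[0,0,0],"roll":0,"grip":0}
    - {"xyz":[0,0,0],"roll":0,"grip":0}
    - {"xyz":[0,0,0],"roll":0,"grip":0}

```text
time_s: 23.5
position: [0.595, -0.3734, 0.0351]
tcp_rot: [[0.992, 0.125, 0.001], [0.125, -0.992, -0.0], [0.001, 0.001, -1.0]]
force: [-0.2, 2.0, 5.8]
opening: 0.313
grasp_force: 30.0
```

Request:
move_arm:
  increments:
    - {"xyz":[0,0,-15],"roll":0,"grip":0}
    - {"xyz":[0,0,-25],"roll":0,"grip":0}
    - {"xyz":[0,0,-30],"roll":0,"grip":0}
    - {"xyz":[0,0,-30],"roll":0,"grip":0}
    - {"xyz":[0,0,-20],"roll":0,"grip":0}

```text
time_s: 23.92
position: [0.5948, -0.3742, 0.1557]
tcp_rot: [[0.992, 0.125, 0.001], [0.125, -0.992, -0.002], [0.001, 0.002, -1.0]]
force: [0.2, -1.2, -3.1]
opening: 0.311
grasp_force: 30.0
```

Request:
move_arm:
  increments:
    - {"xyz":[0,0,0],"roll":0,"grip":0}
    - {"xyz":[0,0,0],"roll":0,"grip":0}
    - {"xyz":[0,0,0],"roll":0,"grip":0}
    - {"xyz":[0,0,0],"roll":0,"grip":0}

```text
time_s: 24.25
position: [0.5926, -0.3721, 0.1504]
tcp_rot: [[0.992, 0.125, -0.005], [0.125, -0.992, 0.004], [-0.004, -0.004, -1.0]]
force: [-0.4, 0.1, -3.5]
opening: 0.313
grasp_force: 30.0
```

```bash
cat > hold.py <<'E'
from m2 import *
s=bot.read_state();p=s["position"];print(p.round(4),s["tcp_rot"].round(4)[:,1],s["force"].round(1))
im,d=shot("side");W=cloud(d,"side");zf=p[2]+.018
for z in (-.02,-.028):
    v0=int(proj([p[0],p[1]-.011,zf+z],"side")[0,1])
    for v in(v0,v0+1):
        k=np.where((abs(W[v,:,1]-p[1])<.03)&(abs(W[v,:,0]-p[0])<.03))[0]
        if len(k): print(v,k.min(),k.max(),"xmid",((W[v,k,0].min()+W[v,k,0].max())/2).round(4),"w",np.ptp(W[v,k,0]).round(4))
E
python3 hold.py
```

```text
[ 0.5926 -0.3721  0.1504] [ 0.1254 -0.9921 -0.0043] [-0.4  0.1 -3.5]
248 273 282 xmid 0.5867 w 0.0157
249 273 282 xmid 0.5883 w 0.0185
251 273 282 xmid 0.5884 w 0.0187
252 273 282 xmid 0.5885 w 0.0191
```

Request:
move_arm:
  increments:
    - {"xyz":[2.8,-17.3,-20],"roll":0,"grip":0}
    - {"xyz":[5.7,-34.7,0],"roll":0,"grip":0}
    - {"xyz":[5.7,-34.7,0],"roll":0,"grip":0}
    - {"xyz":[5.7,-34.7,0],"roll":0,"grip":0}
    - {"xyz":[5.7,-34.7,0],"roll":0,"grip":0}

```text
time_s: 24.72
position: [0.5991, -0.2136, 0.1719]
tcp_rot: [[0.992, 0.125, -0.003], [0.125, -0.992, 0.002], [-0.002, -0.002, -1.0]]
force: [0.6, -0.2, -3.4]
opening: 0.311
grasp_force: 30.0
```

Request:
move_arm:
  increments:
    - {"xyz":[5.7,-34.7,0],"roll":0,"grip":0}
    - {"xyz":[5.7,-34.7,0],"roll":0,"grip":0}
    - {"xyz":[5.7,-34.7,0],"roll":0,"grip":0}
    - {"xyz":[3,-17.3,0],"roll":0,"grip":0}
    - {"xyz":[0,0,0],"roll":0.06,"grip":0}

```text
time_s: 25.13
position: [0.6032, -0.0868, 0.1719]
tcp_rot: [[0.998, 0.069, -0.004], [0.069, -0.998, 0.004], [-0.004, -0.004, -1.0]]
force: [0.1, -0.6, -3.1]
opening: 0.31
grasp_force: 30.0
```

Request:
move_arm:
  increments:
    - {"xyz":[0,0,0],"roll":0,"grip":0}
    - {"xyz":[0,0,0],"roll":0,"grip":0}
    - {"xyz":[0,0,0],"roll":0,"grip":0}

```text
time_s: 25.38
position: [0.6046, -0.093, 0.1729]
tcp_rot: [[0.998, 0.066, -0.001], [0.066, -0.998, 0.0], [-0.001, -0.0, -1.0]]
force: [0.5, 0.8, -3.2]
opening: 0.315
grasp_force: 30.0
```

```bash
python3 st.py
```

```text
25.3833 [ 0.6046 -0.093   0.1729] [ 6.620e-02 -9.978e-01 -2.000e-04] [ 0.5  0.8 -3.2] [-0.04  0.09 -0.05]
```

Request:
move_arm:
  increments:
    - {"xyz":[1,-1,25],"roll":0,"grip":0}
    - {"xyz":[0,0,25],"roll":0,"grip":0}
    - {"xyz":[0,0,20],"roll":0,"grip":0}
    - {"xyz":[0,0,10],"roll":0,"grip":0}
    - {"xyz":[0,0,5],"roll":0,"grip":0}

```text
time_s: 25.8
position: [0.6045, -0.0919, 0.0865]
tcp_rot: [[0.998, 0.065, -0.004], [0.065, -0.998, 0.001], [-0.004, -0.001, -1.0]]
force: [-0.7, -0.3, -3.8]
opening: 0.316
grasp_force: 30.0
```

Request:
move_arm:
  increments:
    - {"xyz":[0,0,3],"roll":0,"grip":0}
    - {"xyz":[0,0,3],"roll":0,"grip":0}
    - {"xyz":[0,0,3],"roll":0,"grip":0}
    - {"xyz":[0,0,2],"roll":0,"grip":0}
    - {"xyz":[0,0,0],"roll":0,"grip":0}

```text
time_s: 26.22
position: [0.6061, -0.0914, 0.078]
tcp_rot: [[0.998, 0.066, 0.001], [0.066, -0.998, -0.0], [0.001, 0.0, -1.0]]
force: [0.7, -0.2, -3.5]
opening: 0.315
grasp_force: 30.0
```

```bash
python3 st.py
```

```text
26.2167 [ 0.6061 -0.0914  0.078 ] [ 6.590e-02 -9.978e-01  3.000e-04] [ 0.7 -0.2 -3.5] [-0.03  0.15  0.02]
```

Request:
move_arm:
  increments:
    - {"xyz":[0,0,3],"roll":0,"grip":0}
    - {"xyz":[0,0,3],"roll":0,"grip":0}
    - {"xyz":[0,0,4],"roll":0,"grip":0}
    - {"xyz":[0,0,4],"roll":0,"grip":0}
    - {"xyz":[0,0,0],"roll":0,"grip":0}

```text
time_s: 26.63
position: [0.6056, -0.0914, 0.0627]
tcp_rot: [[0.998, 0.066, -0.001], [0.066, -0.998, -0.0], [-0.001, 0.0, -1.0]]
force: [1.2, -0.0, -3.9]
opening: 0.313
grasp_force: 30.0
```

```bash
python3 st.py
```

```text
26.6333 [ 0.6056 -0.0914  0.0627] [ 0.0659 -0.9978  0.    ] [ 1.2 -0.  -3.9] [-0.15  0.06 -0.03]
```

Request:
move_arm:
  increments:
    - {"xyz":[0,0,5],"roll":0,"grip":0}
    - {"xyz":[0,0,5],"roll":0,"grip":0}
    - {"xyz":[0,0,4],"roll":0,"grip":0}
    - {"xyz":[0,0,3],"roll":0,"grip":0}
    - {"xyz":[0,0,0],"roll":0,"grip":0}

```text
time_s: 27.05
position: [0.6057, -0.0914, 0.0458]
tcp_rot: [[0.998, 0.066, -0.001], [0.066, -0.998, -0.0], [-0.001, -0.0, -1.0]]
force: [1.0, -0.7, -3.6]
opening: 0.316
grasp_force: 30.0
```

Request:
move_arm:
  increments:
    - {"xyz":[0,0,2],"roll":0,"grip":0}
    - {"xyz":[0,0,2],"roll":0,"grip":0}
    - {"xyz":[0,0,2],"roll":0,"grip":0}
    - {"xyz":[0,0,1],"roll":0,"grip":0}
    - {"xyz":[0,0,0],"roll":0,"grip":0}

```text
time_s: 27.47
position: [0.606, -0.0914, 0.0411]
tcp_rot: [[0.998, 0.066, 0.001], [0.066, -0.998, -0.0], [0.0, 0.0, -1.0]]
force: [-2.1, 0.2, 4.9]
opening: 0.315
grasp_force: 30.0
```

```bash
python3 st.py
```

```text
27.4667 [ 0.606  -0.0914  0.0411] [ 6.590e-02 -9.978e-01  3.000e-04] [-2.1  0.2  4.9] [-0.05  0.49 -0.03]
```

Request:
move_arm:
  increments:
    - {"xyz":[0,0,0],"roll":0,"grip":52}
    - {"xyz":[0,0,0],"roll":0,"grip":52}
    - {"xyz":[0,0,0],"roll":0,"grip":52}
    - {"xyz":[0,0,0],"roll":0,"grip":52}
    - {"xyz":[0,0,-15],"roll":0,"grip":52}

```text
time_s: 27.88
position: [0.6035, -0.0906, 0.0522]
tcp_rot: [[0.998, 0.066, -0.006], [0.066, -0.998, 0.002], [-0.006, -0.002, -1.0]]
force: [-0.3, -0.2, -1.0]
opening: 0.505
grasp_force: 0.0
```

Request:
move_arm:
  increments:
    - {"xyz":[0,0,-25],"roll":0,"grip":52}
    - {"xyz":[0,0,-30],"roll":0,"grip":52}
    - {"xyz":[0,0,-25],"roll":0,"grip":52}
    - {"xyz":[0,0,-15],"roll":-0.11,"grip":52}
    - {"xyz":[0,0,0],"roll":-0.11,"grip":52}

```text
time_s: 28.3
position: [0.6088, -0.0922, 0.1539]
tcp_rot: [[0.958, 0.287, 0.008], [0.287, -0.958, -0.003], [0.007, 0.005, -1.0]]
force: [0.6, -0.8, -0.6]
opening: 0.521
grasp_force: 0.0
```

Request:
move_arm:
  increments:
    - {"xyz":[0,0,0],"roll":-0.11,"grip":52}
    - {"xyz":[0,0,0],"roll":-0.11,"grip":52}
    - {"xyz":[0,0,0],"roll":-0.11,"grip":52}
    - {"xyz":[0,0,0],"roll":-0.11,"grip":52}
    - {"xyz":[0,0,0],"roll":-0.11,"grip":52}

```text
time_s: 28.72
position: [0.6057, -0.0913, 0.1495]
tcp_rot: [[0.667, 0.745, -0.0], [0.745, -0.667, 0.0], [-0.0, -0.0, -1.0]]
force: [-0.5, 0.3, 0.4]
opening: 0.52
grasp_force: 0.0
```

Request:
move_arm:
  increments:
    - {"xyz":[0,0,0],"roll":-0.12,"grip":52}
    - {"xyz":[-18.5,2.2,0],"roll":0,"grip":52}
    - {"xyz":[-37.3,4.4,0],"roll":0,"grip":52}
    - {"xyz":[-37.3,4.4,0],"roll":0,"grip":52}
    - {"xyz":[-37.3,4.4,0],"roll":0,"grip":52}

```text
time_s: 29.13
position: [0.5425, -0.2073, 0.1495]
tcp_rot: [[0.576, 0.818, -0.0], [0.818, -0.576, -0.0], [-0.0, -0.0, -1.0]]
force: [0.3, 0.7, 0.6]
opening: 0.523
grasp_force: 0.0
```

Request:
move_arm:
  increments:
    - {"xyz":[-37.3,4.4,0],"roll":0,"grip":52}
    - {"xyz":[-37.3,4.4,0],"roll":0,"grip":52}
    - {"xyz":[-37.3,4.4,0],"roll":0,"grip":52}
    - {"xyz":[-37.3,4.4,0],"roll":0,"grip":52}
    - {"xyz":[-37.3,4.4,0],"roll":0,"grip":52}

```text
time_s: 29.55
position: [0.4524, -0.3731, 0.1496]
tcp_rot: [[0.577, 0.817, 0.0], [0.817, -0.577, 0.0], [0.0, -0.0, -1.0]]
force: [0.6, -0.3, 1.0]
opening: 0.518
grasp_force: 0.0
```

Request:
move_arm:
  increments:
    - {"xyz":[-18.5,2.2,0],"roll":0,"grip":52}
    - {"xyz":[0,0,0],"roll":0,"grip":52}
    - {"xyz":[0,0,0],"roll":0,"grip":52}
    - {"xyz":[0,0,0],"roll":0,"grip":52}
    - {"xyz":[0,0,0],"roll":0,"grip":52}

```text
time_s: 29.97
position: [0.4452, -0.3865, 0.1495]
tcp_rot: [[0.576, 0.818, -0.0], [0.818, -0.576, 0.001], [0.001, -0.001, -1.0]]
force: [-0.1, 0.3, -0.7]
opening: 0.521
grasp_force: 0.0
```

```bash
python3 st.py
python3 - <<'E'
from m2 import *
for n in ("side","top"):
    im,d=shot(n);g=gray(im);np.savez(n+"_l.npz",im=im,d=d)
    for s in [(.4422,-.3893)]: c=circfit(g,n,s,.060,.026);print(n,np.round(c,4));spang(g,n,np.array(c[1:]))
    for s in hubs([.5834,-.0585,.107])[:2]: print("hub flange",np.round(circfit(g,n,s[:2],.066,.026),4))
E
```

```text
29.9667 [ 0.4452 -0.3865  0.1495] [ 8.177e-01 -5.756e-01 -8.000e-04] [-0.1  0.3 -0.7] [-0.1   0.11 -0.03]
side [-45.1643   0.4422  -0.3898]
side nose [(15, 157), (10, 156), (20, 154), (5, 153), (25, 148), (0, 148)] 101 flange [(75, 49), (125, 53), (120, 54), (70, 55), (115, 59), (80, 60), (110, 63), (105, 66), (100, 66), (95, 68), (85, 71), (90, 72), (130, 74), (65, 93)] 142
hub flange [-30.7251   0.6098  -0.1669]
hub flange [-26.7811   0.6018  -0.0918]
top [-31.7719   0.4412  -0.3898]
top nose [(15, 85), (20, 84), (10, 83), (25, 81), (5, 80), (30, 79)] 54 flange [(-130, 30), (-135, 30), (-125, 31), (-140, 31), (-120, 32), (-145, 32), (-115, 33), (-150, 34), (-110, 35), (-155, 37), (-105, 38), (-160, 41), (-100, 43), (-95, 49)] 93
hub flange [-97.8001   0.6103  -0.1674]
hub flange [-9.23284e+01  6.02300e-01 -9.23000e-02]
```

Request:
move_arm:
  increments:
    - {"xyz":[-2,1.4,30],"roll":0,"grip":52}
    - {"xyz":[0,0,30],"roll":0,"grip":52}
    - {"xyz":[0,0,28],"roll":0,"grip":52}
    - {"xyz":[0,0,18],"roll":0,"grip":52}
    - {"xyz":[0,0,10],"roll":0,"grip":52}

```text
time_s: 30.48
position: [0.4441, -0.3881, 0.0312]
tcp_rot: [[0.576, 0.818, -0.003], [0.818, -0.576, 0.004], [0.001, -0.004, -1.0]]
force: [-0.7, 1.2, 0.4]
opening: 0.518
grasp_force: 0.0
```

Request:
move_arm:
  increments:
    - {"xyz":[0,0,0],"roll":0,"grip":52}
    - {"xyz":[0,0,0],"roll":0,"grip":52}
    - {"xyz":[0,0,0],"roll":0,"grip":0}
    - {"xyz":[0,0,0],"roll":0,"grip":0}
    - {"xyz":[0,0,0],"roll":0,"grip":0}

```text
time_s: 30.9
position: [0.4449, -0.3909, 0.0351]
tcp_rot: [[0.577, 0.817, 0.001], [0.817, -0.577, -0.001], [-0.001, 0.001, -1.0]]
force: [-1.9, 1.7, 1.5]
opening: 0.376
grasp_force: 1.1
```

Request:
move_arm:
  increments:
    - {"xyz":[0,0,0],"roll":0,"grip":0}
    - {"xyz":[0,0,0],"roll":0,"grip":0}
    - {"xyz":[0,0,0],"roll":0,"grip":0}
    - {"xyz":[0,0,0],"roll":0,"grip":0}

```text
time_s: 31.23
position: [0.4443, -0.3903, 0.0347]
tcp_rot: [[0.577, 0.817, -0.0], [0.817, -0.577, 0.0], [-0.0, -0.0, -1.0]]
force: [-1.7, 2.7, 6.5]
opening: 0.313
grasp_force: 30.0
```

Request:
move_arm:
  increments:
    - {"xyz":[0,0,-15],"roll":0,"grip":0}
    - {"xyz":[0,0,-25],"roll":0,"grip":0}
    - {"xyz":[0,0,-30],"roll":0,"grip":0}
    - {"xyz":[0,0,-30],"roll":0,"grip":0}
    - {"xyz":[0,0,-40],"roll":0,"grip":0}

```text
time_s: 31.65
position: [0.4434, -0.389, 0.1725]
tcp_rot: [[0.577, 0.817, -0.003], [0.817, -0.577, 0.004], [0.002, -0.005, -1.0]]
force: [-0.4, -0.6, -3.3]
opening: 0.312
grasp_force: 30.0
```

Request:
move_arm:
  increments:
    - {"xyz":[0,0,0],"roll":0.11,"grip":0}
    - {"xyz":[0,0,0],"roll":0.11,"grip":0}
    - {"xyz":[0,0,0],"roll":0.11,"grip":0}
    - {"xyz":[0,0,0],"roll":0.11,"grip":0}
    - {"xyz":[0,0,0],"roll":0.11,"grip":0}

```text
time_s: 32.07
position: [0.4445, -0.3903, 0.1732]
tcp_rot: [[0.921, 0.39, 0.0], [0.39, -0.921, 0.0], [0.0, -0.0, -1.0]]
force: [-0.6, -0.0, -4.2]
opening: 0.311
grasp_force: 30.0
```

Request:
move_arm:
  increments:
    - {"xyz":[0,0,0],"roll":0.11,"grip":0}
    - {"xyz":[0,0,0],"roll":0.11,"grip":0}
    - {"xyz":[0,0,0],"roll":0.12,"grip":0}
    - {"xyz":[0,0,0],"roll":0,"grip":0}
    - {"xyz":[0,0,0],"roll":0,"grip":0}

```text
time_s: 32.48
position: [0.4445, -0.3904, 0.1732]
tcp_rot: [[0.998, 0.069, -0.0], [0.069, -0.998, 0.001], [-0.0, -0.001, -1.0]]
force: [0.7, 0.5, -3.9]
opening: 0.313
grasp_force: 30.0
```

```bash
python3 hold.py
```

```text
[ 0.4445 -0.3904  0.1732] [ 6.860e-02 -9.976e-01 -6.000e-04] [ 0.7  0.5 -3.9]
250 204 214 xmid 0.4453 w 0.0194
251 204 214 xmid 0.445 w 0.0197
253 205 215 xmid 0.4467 w 0.0191
254 205 214 xmid 0.4457 w 0.0171
```

Request:
move_arm:
  increments:
    - {"xyz":[7.9,-16.5,0],"roll":0,"grip":0}
    - {"xyz":[15.8,-33,0],"roll":0,"grip":0}
    - {"xyz":[15.8,-33,0],"roll":0,"grip":0}
    - {"xyz":[15.8,-33,0],"roll":0,"grip":0}
    - {"xyz":[15.8,-33,0],"roll":0,"grip":0}

```text
time_s: 32.95
position: [0.5061, -0.2364, 0.1736]
tcp_rot: [[0.998, 0.067, 0.0], [0.067, -0.998, 0.0], [0.0, -0.0, -1.0]]
force: [0.3, -0.1, -2.7]
opening: 0.311
grasp_force: 30.0
```

Request:
move_arm:
  increments:
    - {"xyz":[15.8,-33,0],"roll":0,"grip":0}
    - {"xyz":[15.8,-33,0],"roll":0,"grip":0}
    - {"xyz":[15.8,-33,0],"roll":0,"grip":0}
    - {"xyz":[15.8,-33,0],"roll":0,"grip":0}
    - {"xyz":[15.8,-33,0],"roll":0,"grip":0}

```text
time_s: 33.37
position: [0.5742, -0.0661, 0.1736]
tcp_rot: [[0.998, 0.068, 0.0], [0.068, -0.998, -0.0], [0.0, 0.0, -1.0]]
force: [0.6, -0.5, -3.6]
opening: 0.31
grasp_force: 30.0
```

Request:
move_arm:
  increments:
    - {"xyz":[15.8,-33,0],"roll":0,"grip":0}
    - {"xyz":[8,-16.5,0],"roll":0,"grip":0}
    - {"xyz":[0,0,0],"roll":0,"grip":0}
    - {"xyz":[0,0,0],"roll":0,"grip":0}
    - {"xyz":[0,0,0],"roll":0,"grip":0}

```text
time_s: 33.78
position: [0.5939, -0.0173, 0.1734]
tcp_rot: [[0.998, 0.067, -0.001], [0.067, -0.998, -0.001], [-0.001, 0.0, -1.0]]
force: [0.8, -0.5, -3.4]
opening: 0.318
grasp_force: 30.0
```

```bash
python3 hold.py
```

```text
[ 0.5939 -0.0173  0.1734] [ 6.710e-02 -9.977e-01  5.000e-04] [ 0.8 -0.5 -3.4]
154 265 271 xmid 0.5942 w 0.0178
155 265 271 xmid 0.5942 w 0.0177
156 265 271 xmid 0.5941 w 0.0178
157 265 271 xmid 0.5942 w 0.0179
```

Request:
move_arm:
  increments:
    - {"xyz":[0,-0.7,25],"roll":0,"grip":0}
    - {"xyz":[0,0,25],"roll":0,"grip":0}
    - {"xyz":[0,0,20],"roll":0,"grip":0}
    - {"xyz":[0,0,10],"roll":0,"grip":0}
    - {"xyz":[0,0,5],"roll":0,"grip":0}

```text
time_s: 34.25
position: [0.5928, -0.0173, 0.0869]
tcp_rot: [[0.998, 0.064, -0.003], [0.064, -0.998, 0.001], [-0.003, -0.001, -1.0]]
force: [-0.0, 0.3, -3.2]
opening: 0.315
grasp_force: 30.0
```

Request:
move_arm:
  increments:
    - {"xyz":[0,0,3],"roll":0,"grip":0}
    - {"xyz":[0,0,3],"roll":0,"grip":0}
    - {"xyz":[0,0,3],"roll":0,"grip":0}
    - {"xyz":[0,0,2],"roll":0,"grip":0}
    - {"xyz":[0,0,0],"roll":0,"grip":0}

```text
time_s: 34.67
position: [0.5946, -0.0164, 0.078]
tcp_rot: [[0.998, 0.066, 0.001], [0.066, -0.998, -0.0], [0.001, 0.001, -1.0]]
force: [-0.7, -0.9, -3.6]
opening: 0.31
grasp_force: 30.0
```

```bash
python3 st.py
```

```text
34.6667 [ 0.5946 -0.0164  0.078 ] [ 6.600e-02 -9.978e-01  5.000e-04] [-0.7 -0.9 -3.6] [-0.19  0.11 -0.03]
```

Request:
move_arm:
  increments:
    - {"xyz":[0,0,3],"roll":0,"grip":0}
    - {"xyz":[0,0,3],"roll":0,"grip":0}
    - {"xyz":[0,0,4],"roll":0,"grip":0}
    - {"xyz":[0,0,4],"roll":0,"grip":0}
    - {"xyz":[0,0,0],"roll":0,"grip":0}

```text
time_s: 35.08
position: [0.5942, -0.0165, 0.0628]
tcp_rot: [[0.998, 0.066, -0.0], [0.066, -0.998, -0.0], [-0.0, 0.0, -1.0]]
force: [0.1, -1.7, -4.1]
opening: 0.319
grasp_force: 30.0
```

```bash
python3 st.py
```

```text
35.0833 [ 0.5942 -0.0165  0.0628] [ 6.590e-02 -9.978e-01  4.000e-04] [ 0.1 -1.7 -4.1] [-0.42 -0.04  0.04]
```

Request:
move_arm:
  increments:
    - {"xyz":[0,0,5],"roll":0,"grip":0}
    - {"xyz":[0,0,5],"roll":0,"grip":0}
    - {"xyz":[0,0,4],"roll":0,"grip":0}
    - {"xyz":[0,0,3],"roll":0,"grip":0}
    - {"xyz":[0,0,0],"roll":0,"grip":0}

```text
time_s: 35.5
position: [0.5943, -0.0165, 0.0458]
tcp_rot: [[0.998, 0.066, -0.0], [0.066, -0.998, -0.0], [-0.0, 0.0, -1.0]]
force: [0.4, -2.7, -4.7]
opening: 0.314
grasp_force: 30.0
```

Request:
move_arm:
  increments:
    - {"xyz":[0,0,2],"roll":0,"grip":0}
    - {"xyz":[0,0,2],"roll":0,"grip":0}
    - {"xyz":[0,0,2],"roll":0,"grip":0}
    - {"xyz":[0,0,1],"roll":0,"grip":0}
    - {"xyz":[0,0,0],"roll":0,"grip":0}

```text
time_s: 35.92
position: [0.5947, -0.0165, 0.0407]
tcp_rot: [[0.998, 0.066, 0.001], [0.066, -0.998, -0.001], [0.001, 0.001, -1.0]]
force: [-0.6, -2.8, 3.0]
opening: 0.317
grasp_force: 30.0
```

```bash
python3 st.py
```

```text
35.9167 [ 0.5947 -0.0165  0.0407] [ 6.590e-02 -9.978e-01  6.000e-04] [-0.6 -2.8  3. ] [-0.61  0.33  0.05]
```

Request:
move_arm:
  increments:
    - {"xyz":[0,0,0],"roll":0,"grip":52}
    - {"xyz":[0,0,0],"roll":0,"grip":52}
    - {"xyz":[0,0,0],"roll":0,"grip":52}
    - {"xyz":[0,0,0],"roll":0,"grip":52}
    - {"xyz":[0,0,-15],"roll":0,"grip":52}

```text
time_s: 36.33
position: [0.5916, -0.0153, 0.0521]
tcp_rot: [[0.998, 0.066, -0.006], [0.066, -0.998, 0.002], [-0.006, -0.002, -1.0]]
force: [0.1, -0.3, -0.1]
opening: 0.505
grasp_force: 0.0
```

Request:
move_arm:
  increments:
    - {"xyz":[0,0,-25],"roll":0,"grip":45}
    - {"xyz":[0,0,-30],"roll":0,"grip":45}
    - {"xyz":[0,0,-25],"roll":0,"grip":45}
    - {"xyz":[0,0,-20],"roll":-0.12,"grip":45}
    - {"xyz":[0,0,0],"roll":-0.12,"grip":45}

```text
time_s: 36.75
position: [0.5975, -0.0163, 0.1593]
tcp_rot: [[0.952, 0.307, 0.009], [0.307, -0.952, -0.001], [0.008, 0.004, -1.0]]
force: [0.1, -0.0, -0.4]
opening: 0.452
grasp_force: 0.0
```

Request:
move_arm:
  increments:
    - {"xyz":[0,0,0],"roll":-0.12,"grip":45}
    - {"xyz":[0,0,0],"roll":-0.12,"grip":45}
    - {"xyz":[0,0,0],"roll":-0.12,"grip":45}
    - {"xyz":[0,0,0],"roll":-0.12,"grip":45}
    - {"xyz":[0,0,0],"roll":-0.12,"grip":45}

```text
time_s: 37.17
position: [0.5939, -0.0157, 0.1544]
tcp_rot: [[0.612, 0.791, -0.001], [0.791, -0.612, 0.001], [0.0, -0.001, -1.0]]
force: [0.9, 0.3, 0.6]
opening: 0.448
grasp_force: 0.0
```

Request:
move_arm:
  increments:
    - {"xyz":[0,0,0],"roll":-0.12,"grip":45}
    - {"xyz":[0,0,0],"roll":-0.12,"grip":45}
    - {"xyz":[0,0,0],"roll":-0.12,"grip":45}
    - {"xyz":[0,0,0],"roll":-0.12,"grip":45}
    - {"xyz":[0,0,0],"roll":-0.12,"grip":45}

```text
time_s: 37.58
position: [0.5939, -0.0157, 0.1543]
tcp_rot: [[0.059, 0.998, -0.001], [0.998, -0.059, 0.001], [0.001, -0.001, -1.0]]
force: [-0.7, -0.1, -1.0]
opening: 0.45
grasp_force: 0.0
```

Request:
move_arm:
  increments:
    - {"xyz":[0,0,0],"roll":-0.09,"grip":45}
    - {"xyz":[0,0,0],"roll":-0.09,"grip":45}
    - {"xyz":[0,0,0],"roll":0,"grip":45}
    - {"xyz":[0,0,0],"roll":0,"grip":45}
    - {"xyz":[0,0,0],"roll":0,"grip":45}

```text
time_s: 38.0
position: [0.5941, -0.016, 0.1545]
tcp_rot: [[-0.113, 0.994, -0.0], [0.994, 0.113, 0.0], [0.0, -0.0, -1.0]]
force: [-0.4, -0.1, 0.2]
opening: 0.45
grasp_force: 0.0
```

```bash
python3 st.py
python3 - <<'E'
from m2 import *
ts=[]
for n in ("side","top"):
    im,d=shot(n);W=cloud(d,n);np.savez(n+"_l.npz",im=im,d=d);K,R,t=cam(n)
    for r in bot.spot_in("hold_bar",n): print(n,round(r["conf"],2),(R.T@(np.array(r["at"])-t)).round(3))
    for k in bot.trace("hold_bar",n)[:1]:
        m=np.array(k["mask"]);P=W[m];P=P[(abs(P[:,1]+.09)<.25)&(abs(P[:,0]-.45)<.09)];b=P[P[:,2]<.03];t_=P[P[:,2]>.045]
        if len(b)>10:
            vx,vy,x0,y0=cv2.fitLine(b[:,:2].astype(np.float32),cv2.DIST_HUBER,0,.01,.01).ravel();print("bar",len(b),np.degrees(np.arctan2(vy,vx)),x0,y0,b[:,1].min(),b[:,1].max())
        if len(t_): print("tab",len(t_),t_.mean(0).round(4),t_.max(0).round(4),t_.min(0).round(4))
a=np.load("top_l.npz")["im"];b=np.load("side_l.npz")["im"]
save(np.hstack([cv2.resize(a[150:290,170:400],(500,304)),cv2.resize(b[140:310,180:310],(232,304))]),"after3.png")
E
```

```text
38.0 [ 0.5941 -0.016   0.1545] [ 9.936e-01  1.129e-01 -3.000e-04] [-0.4 -0.1  0.2] [-0.11  0.04 -0.05]
side 0.86 [ 0.467 -0.153  0.014]
bar 364 -83.680115 0.4638272 -0.16156583 -0.2868997437936481 0.06069104975409713
tab 33 [ 0.4578 -0.1213  0.066 ] [ 0.4621 -0.1056  0.0737] [ 0.4545 -0.1297  0.0474]
top 0.75 [ 0.461 -0.143  0.015]
bar 611 -83.17686 0.46029016 -0.14843975 -0.2873293855733724 -0.0073463521470563675
tab 39 [ 0.4547 -0.1074  0.1115] [ 0.4604 -0.0356  0.5654] [ 0.4344 -0.1261  0.0513]
```

View pics/after3.png

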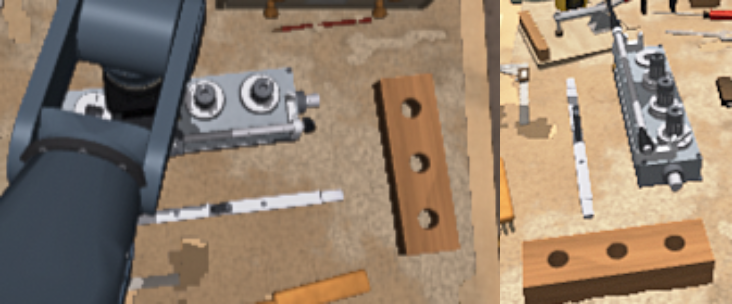

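Request:
move_arm:
  increments:
    - {"xyz":[-9,-15,0],"roll":0,"grip":45}
    - {"xyz":[-17,-29,0],"roll":0,"grip":45}
    - {"xyz":[-17,-29,0],"roll":0,"grip":45}
    - {"xyz":[-17,-29,0],"roll":0,"grip":45}
    - {"xyz":[-16,-28,0],"roll":0,"grip":45}

```text
time_s: 38.72
position: [0.4726, -0.1072, 0.1547]
tcp_rot: [[-0.115, 0.993, 0.0], [0.993, 0.115, -0.0], [-0.0, 0.0, -1.0]]
force: [-0.2, -1.4, -0.5]
opening: 0.449
grasp_force: 0.0
```

Request:
move_arm:
  increments:
    - {"xyz":[-8,-14.5,0],"roll":0,"grip":45}
    - {"xyz":[0,0,20],"roll":0,"grip":45}
    - {"xyz":[0,0,30],"roll":0,"grip":45}
    - {"xyz":[0,0,20],"roll":0,"grip":45}
    - {"xyz":[0,0,0],"roll":0,"grip":45}

```text
time_s: 39.13
position: [0.4577, -0.1153, 0.0819]
tcp_rot: [[-0.114, 0.993, -0.006], [0.994, 0.114, 0.003], [0.004, -0.006, -1.0]]
force: [-0.2, 0.7, -0.2]
opening: 0.45
grasp_force: 0.0
```

```bash
python3 st.py
python3 - <<'E'
from h import *
im,d=shot("side");W=cloud(d,"side");m=(abs(W[...,0]-.457)<.03)&(abs(W[...,1]+.117)<.2)&(W[...,2]>.012)&(W[...,2]<.03)
b=W[m];print(len(b),b[:,1].min(),b[:,1].max());vx,vy,x0,y0=cv2.fitLine(b[:,:2].astype(np.float32),cv2.DIST_HUBER,0,.01,.01).ravel();print(np.degrees(np.arctan2(vy,vx)),x0+(-.117-y0)*vx/vy)
E
```

```text
39.1333 [ 0.4577 -0.1153  0.0819] [ 0.9935  0.1137 -0.0059] [-0.2  0.7 -0.2] [-0.06  0.07 -0.  ]
340 -0.2843700671598578 0.0545425649967094
-83.247635 0.4583517
```

Request:
move_arm:
  increments:
    - {"xyz":[0,0,20],"roll":0,"grip":45}
    - {"xyz":[0,0,22],"roll":0,"grip":45}
    - {"xyz":[0,0,18],"roll":0,"grip":45}
    - {"xyz":[0,0,12],"roll":0,"grip":45}
    - {"xyz":[0,0,7],"roll":0,"grip":45}

```text
time_s: 39.6
position: [0.4611, -0.1165, 0.0056]
tcp_rot: [[-0.115, 0.993, 0.001], [0.993, 0.115, -0.0], [-0.0, 0.001, -1.0]]
force: [0.1, -0.3, -0.4]
opening: 0.453
grasp_force: 0.0
```

Request:
move_arm:
  increments:
    - {"xyz":[0,0,0],"roll":0,"grip":45}
    - {"xyz":[0,0,0],"roll":0,"grip":45}
    - {"xyz":[0,0,0],"roll":0,"grip":0}
    - {"xyz":[0,0,0],"roll":0,"grip":0}
    - {"xyz":[0,0,0],"roll":0,"grip":0}

```text
time_s: 40.02
position: [0.461, -0.1165, 0.0065]
tcp_rot: [[-0.115, 0.993, 0.002], [0.993, 0.115, -0.001], [-0.001, 0.002, -1.0]]
force: [0.2, 1.1, -0.1]
opening: 0.304
grasp_force: 0.0
```

Request:
move_arm:
  increments:
    - {"xyz":[0,0,0],"roll":0,"grip":0}
    - {"xyz":[0,0,0],"roll":0,"grip":0}
    - {"xyz":[0,0,0],"roll":0,"grip":0}
    - {"xyz":[0,0,0],"roll":0,"grip":0}
    - {"xyz":[0,0,0],"roll":0,"grip":0}

```text
time_s: 40.43
position: [0.46, -0.1161, 0.0058]
tcp_rot: [[-0.115, 0.993, -0.001], [0.993, 0.115, 0.0], [0.0, -0.0, -1.0]]
force: [-1.7, -1.3, 3.8]
opening: 0.122
grasp_force: 30.0
```

```bash
python3 st.py
```

```text
40.4333 [ 0.46   -0.1161  0.0058] [ 9.934e-01  1.148e-01 -5.000e-04] [-1.7 -1.3  3.8] [-0.04  0.3  -0.01]
```

Request:
move_arm:
  increments:
    - {"xyz":[0,0,-15],"roll":0,"grip":0}
    - {"xyz":[0,0,-30],"roll":0,"grip":0}
    - {"xyz":[0,0,-35],"roll":0,"grip":0}
    - {"xyz":[0,0,-35],"roll":0,"grip":0}
    - {"xyz":[0,0,-35],"roll":0,"grip":0}

```text
time_s: 40.85
position: [0.4593, -0.1156, 0.1562]
tcp_rot: [[-0.115, 0.993, -0.002], [0.993, 0.115, 0.001], [0.002, -0.002, -1.0]]
force: [1.1, -0.4, -4.1]
opening: 0.123
grasp_force: 30.0
```

Request:
move_arm:
  increments:
    - {"xyz":[0,0,-35],"roll":0,"grip":0}
    - {"xyz":[0,0,-25],"roll":0,"grip":0}
    - {"xyz":[0,0,0],"roll":0,"grip":0}
    - {"xyz":[6,18,0],"roll":0,"grip":0}
    - {"xyz":[11,30,0],"roll":0,"grip":0}

```text
time_s: 41.27
position: [0.5026, -0.0938, 0.214]
tcp_rot: [[-0.112, 0.994, -0.006], [0.994, 0.112, 0.001], [0.001, -0.006, -1.0]]
force: [0.6, -0.8, -4.4]
opening: 0.121
grasp_force: 30.0
```

Request:
move_arm:
  increments:
    - {"xyz":[11,30,0],"roll":0,"grip":0}
    - {"xyz":[10,25,0],"roll":0,"grip":0}
    - {"xyz":[6,16.5,0],"roll":0,"grip":0}
    - {"xyz":[0,0,0],"roll":0,"grip":0}
    - {"xyz":[0,0,0],"roll":0,"grip":0}

```text
time_s: 41.68
position: [0.5728, -0.0579, 0.2126]
tcp_rot: [[-0.116, 0.993, -0.005], [0.993, 0.116, 0.001], [0.002, -0.005, -1.0]]
force: [-0.2, -0.6, -5.7]
opening: 0.125
grasp_force: 30.0
```

```bash
python3 st.py
cat > barh.py <<'E'
from h import *
s=bot.read_state();p=s["position"]
t=np.radians(6.25);R=np.array([[np.cos(t),-np.sin(t)],[np.sin(t),np.cos(t)]]);c=np.array([.5834,-.0585])
for n in("side","top"):
    im,d=shot(n);W=cloud(d,n);np.savez(n+"_b.npz",im=im,d=d)
    for nm,zc in (("bar",p[2]+.0022),):
        Q=W.copy();Q[...,:2]=(W[...,:2]-c)@R
        m=(abs(Q[...,2]-zc)<.012)&(abs(Q[...,0]+.012)<.02)&(abs(Q[...,1])<.21)
        b=Q[m];print(n,len(b),"y",np.percentile(b[:,1],[0,1,99,100]).round(4))
        for lo,hi in((-.18,-.1),(.1,.18)):
            k=b[(b[:,1]>lo)&(b[:,1]<hi)]
            if len(k): print("  x mid",k[:,0].mean().round(4),k[:,0].min().round(4),k[:,0].max().round(4),len(k))
E
python3 barh.py
python3 - <<'E'
from h import *
a=np.load("top_b.npz")["im"];b=np.load("side_b.npz")["im"]
save(np.hstack([cv2.resize(a[150:250,160:330],(510,300),interpolation=2),cv2.resize(b[90:260,200:330],(229,300),interpolation=2)]),"barh.png")
E
```

```text
41.6833 [ 0.5728 -0.0579  0.2126] [ 0.9932  0.1163 -0.0052] [-0.2 -0.6 -5.7] [-0.12  0.12 -0.02]
side 438 y [-0.1695 -0.1677  0.1669  0.1747]
  x mid -0.0103 -0.0182 -0.0002 159
  x mid -0.0145 -0.0197 -0.0051 58
top 520 y [-0.1662 -0.1646  0.1727  0.1737]
  x mid -0.0121 -0.0209 -0.0025 188
  x mid -0.0137 -0.0217 -0.0047 98
```

View pics/barh.png

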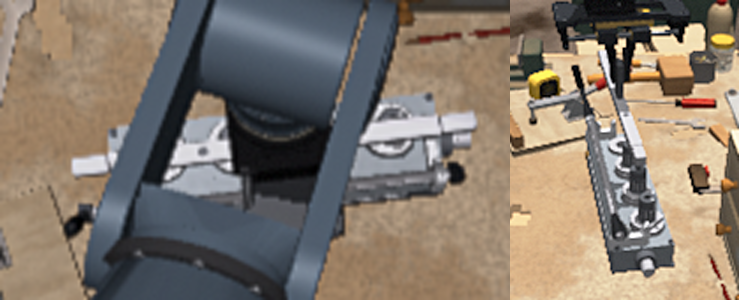

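Request:
move_arm:
  increments:
    - {"xyz":[-2,0,0],"roll":0,"grip":0}
    - {"xyz":[0,0,0],"roll":0,"grip":0}
    - {"xyz":[0,0,0],"roll":0,"grip":0}
    - {"xyz":[0,0,0],"roll":0,"grip":0}
    - {"xyz":[0,0,0],"roll":0,"grip":0}

```text
time_s: 42.2
position: [0.5741, -0.0611, 0.2159]
tcp_rot: [[-0.114, 0.993, 0.0], [0.993, 0.114, -0.0], [-0.0, 0.0, -1.0]]
force: [-0.1, 0.3, -3.9]
opening: 0.124
grasp_force: 30.0
```

Request:
move_arm:
  increments:
    - {"xyz":[0,0,25],"roll":0,"grip":0}
    - {"xyz":[0,0,25],"roll":0,"grip":0}
    - {"xyz":[0,0,20],"roll":0,"grip":0}
    - {"xyz":[0,0,10],"roll":0,"grip":0}
    - {"xyz":[0,0,0],"roll":0,"grip":0}

```text
time_s: 42.62
position: [0.5723, -0.0603, 0.1333]
tcp_rot: [[-0.115, 0.993, -0.005], [0.993, 0.115, 0.002], [0.002, -0.005, -1.0]]
force: [-1.3, 0.7, -4.4]
opening: 0.121
grasp_force: 30.0
```

Request:
move_arm:
  increments:
    - {"xyz":[0,0,0],"roll":0,"grip":0}
    - {"xyz":[0,0,0],"roll":0,"grip":0}
    - {"xyz":[0,0,0],"roll":0,"grip":0}

```text
time_s: 42.87
position: [0.5757, -0.0612, 0.1373]
tcp_rot: [[-0.115, 0.993, 0.003], [0.993, 0.115, -0.001], [-0.001, 0.003, -1.0]]
force: [0.3, 0.5, -4.7]
opening: 0.125
grasp_force: 30.0
```

```bash
python3 st.py; python3 barh.py
```

```text
42.8667 [ 0.5757 -0.0612  0.1373] [0.9934 0.1148 0.0033] [ 0.3  0.5 -4.7] [-0.15  0.03  0.01]
side 394 y [-0.1728 -0.1715  0.1433  0.1526]
  x mid -0.0079 -0.0158 0.0027 156
  x mid -0.0132 -0.0169 -0.0072 31
top 440 y [-0.1704 -0.1671  0.1684  0.1698]
  x mid -0.0091 -0.0177 0.0003 167
  x mid -0.0105 -0.0187 -0.0008 94
```

Request:
move_arm:
  increments:
    - {"xyz":[1,0,0],"roll":0,"grip":0}
    - {"xyz":[0,0,0],"roll":0,"grip":0}
    - {"xyz":[0,0,0],"roll":0,"grip":0}
    - {"xyz":[0,0,0],"roll":0,"grip":0}
    - {"xyz":[0,0,0],"roll":0,"grip":0}

```text
time_s: 43.38
position: [0.5741, -0.0598, 0.1357]
tcp_rot: [[-0.115, 0.993, 0.0], [0.993, 0.115, -0.0], [-0.0, 0.0, -1.0]]
force: [0.5, 0.5, -5.3]
opening: 0.127
grasp_force: 30.0
```

Request:
move_arm:
  increments:
    - {"xyz":[0,0,0],"roll":0,"grip":0}
    - {"xyz":[0,0,0],"roll":0,"grip":0}
    - {"xyz":[0,0,0],"roll":0,"grip":0}
    - {"xyz":[0,0,0],"roll":0,"grip":0}
    - {"xyz":[0,0,0],"roll":0,"grip":0}

```text
time_s: 43.8
position: [0.5741, -0.0598, 0.1356]
tcp_rot: [[-0.115, 0.993, -0.0], [0.993, 0.115, 0.0], [0.0, -0.0, -1.0]]
force: [0.8, -0.2, -4.2]
opening: 0.126
grasp_force: 30.0
```

Request:
move_arm:
  increments:
    - {"xyz":[0,0,0],"roll":0,"grip":0}
    - {"xyz":[0,0,0],"roll":0,"grip":0}
    - {"xyz":[0,0,0],"roll":0,"grip":0}
    - {"xyz":[0,0,0],"roll":0,"grip":0}
    - {"xyz":[0,0,0],"roll":0,"grip":0}

```text
time_s: 44.22
position: [0.5741, -0.0598, 0.1357]
tcp_rot: [[-0.115, 0.993, 0.0], [0.993, 0.115, -0.0], [-0.0, 0.0, -1.0]]
force: [-0.4, -0.3, -5.7]
opening: 0.123
grasp_force: 30.0
```

```bash
python3 st.py; python3 barh.py
```

```text
44.2167 [ 0.5741 -0.0598  0.1357] [9.934e-01 1.148e-01 1.000e-04] [-0.4 -0.3 -5.7] [-0.13  0.1   0.01]
side 392 y [-0.1705 -0.1694  0.1475  0.1646]
  x mid -0.0096 -0.0171 0.0003 154
  x mid -0.0148 -0.0186 -0.009 31
top 437 y [-0.1687 -0.1659  0.171   0.1736]
  x mid -0.0104 -0.0189 -0.0007 165
  x mid -0.0114 -0.0195 -0.0028 94
```

Request:
move_arm:
  increments:
    - {"xyz":[0,0,6],"roll":0,"grip":0}
    - {"xyz":[0,0,8],"roll":0,"grip":0}
    - {"xyz":[0,0,8],"roll":0,"grip":0}
    - {"xyz":[0,0,5],"roll":0,"grip":0}
    - {"xyz":[0,0,3],"roll":0,"grip":0}

```text
time_s: 44.73
position: [0.5731, -0.0595, 0.1041]
tcp_rot: [[-0.115, 0.993, -0.003], [0.993, 0.115, 0.001], [0.001, -0.002, -1.0]]
force: [-1.3, 0.2, -4.2]
opening: 0.127
grasp_force: 30.0
```

Request:
move_arm:
  increments:
    - {"xyz":[0,0,2],"roll":0,"grip":0}
    - {"xyz":[0,0,2],"roll":0,"grip":0}
    - {"xyz":[0,0,2],"roll":0,"grip":0}
    - {"xyz":[0,0,2],"roll":0,"grip":0}
    - {"xyz":[0,0,2],"roll":0,"grip":0}

```text
time_s: 45.15
position: [0.5744, -0.0599, 0.0957]
tcp_rot: [[-0.115, 0.993, 0.001], [0.993, 0.115, -0.0], [-0.0, 0.001, -1.0]]
force: [0.2, 0.6, -4.7]
opening: 0.126
grasp_force: 30.0
```

```bash
python3 st.py
```

```text
45.15 [ 0.5744 -0.0599  0.0957] [9.934e-01 1.148e-01 5.000e-04] [ 0.2  0.6 -4.7] [-0.07  0.03 -0.02]
```

Request:
move_arm:
  increments:
    - {"xyz":[0,0,2],"roll":0,"grip":0}
    - {"xyz":[0,0,2],"roll":0,"grip":0}
    - {"xyz":[0,0,2],"roll":0,"grip":0}
    - {"xyz":[0,0,2],"roll":0,"grip":0}
    - {"xyz":[0,0,2],"roll":0,"grip":0}

```text
time_s: 45.57
position: [0.5741, -0.0598, 0.0855]
tcp_rot: [[-0.115, 0.993, -0.0], [0.993, 0.115, -0.0], [-0.0, -0.0, -1.0]]
force: [-0.3, -0.5, -4.3]
opening: 0.121
grasp_force: 30.0
```

```bash
python3 st.py
```

```text
45.5667 [ 0.5741 -0.0598  0.0855] [ 0.9934  0.1147 -0.    ] [-0.3 -0.5 -4.3] [-0.18  0.17 -0.12]
```

Request:
move_arm:
  increments:
    - {"xyz":[0,0,2],"roll":0,"grip":0}
    - {"xyz":[0,0,2],"roll":0,"grip":0}
    - {"xyz":[0,0,2],"roll":0,"grip":0}
    - {"xyz":[0,0,2],"roll":0,"grip":0}
    - {"xyz":[0,0,2],"roll":0,"grip":0}

```text
time_s: 45.98
position: [0.574, -0.0598, 0.0754]
tcp_rot: [[-0.115, 0.993, -0.0], [0.993, 0.115, 0.0], [0.0, -0.0, -1.0]]
force: [-0.5, 0.2, -3.8]
opening: 0.123
grasp_force: 30.0
```

```bash
python3 st.py
```

```text
45.9833 [ 0.574  -0.0598  0.0754] [ 9.934e-01  1.147e-01 -2.000e-04] [-0.5  0.2 -3.8] [-0.12  0.15 -0.1 ]
```

Request:
move_arm:
  increments:
    - {"xyz":[0,0,1],"roll":0,"grip":0}
    - {"xyz":[0,0,1],"roll":0,"grip":0}
    - {"xyz":[0,0,1],"roll":0,"grip":0}
    - {"xyz":[0,0,0.5],"roll":0,"grip":0}
    - {"xyz":[0,0,0],"roll":0,"grip":0}

```text
time_s: 46.4
position: [0.5741, -0.0598, 0.0738]
tcp_rot: [[-0.115, 0.993, 0.0], [0.993, 0.115, -0.0], [-0.0, 0.0, -1.0]]
force: [-3.6, 0.6, 6.7]
opening: 0.124
grasp_force: 30.0
```

```bash
python3 st.py; python3 barh.py
```

```text
46.4 [ 0.5741 -0.0598  0.0738] [9.934e-01 1.148e-01 3.000e-04] [-3.6  0.6  6.7] [-0.01  0.76 -0.12]
side 456 y [-0.1709 -0.1698  0.1452  0.1517]
  x mid -0.0081 -0.0301 0.0079 212
  x mid -0.0174 -0.0275 -0.0106 24
top 412 y [-0.1685 -0.1656  0.1704  0.1737]
  x mid -0.0096 -0.0304 0.0076 188
  x mid -0.0112 -0.03 0.0074 117
```

Request:
move_arm:
  increments:
    - {"xyz":[0,0,0],"roll":0,"grip":35}
    - {"xyz":[0,0,0],"roll":0,"grip":35}
    - {"xyz":[0,0,0],"roll":0,"grip":35}
    - {"xyz":[0,0,0],"roll":0,"grip":35}
    - {"xyz":[0,0,-12],"roll":0,"grip":35}

```text
time_s: 46.92
position: [0.5728, -0.0594, 0.0824]
tcp_rot: [[-0.115, 0.993, -0.004], [0.993, 0.115, 0.001], [0.002, -0.004, -1.0]]
force: [-0.7, 0.2, 0.3]
opening: 0.334
grasp_force: 0.0
```

Request:
move_arm:
  increments:
    - {"xyz":[0,0,-20],"roll":0,"grip":40}
    - {"xyz":[0,0,-30],"roll":0,"grip":40}
    - {"xyz":[0,0,-30],"roll":0,"grip":40}
    - {"xyz":[0,0,-24],"roll":-0.12,"grip":40}
    - {"xyz":[0,0,0],"roll":-0.12,"grip":40}

```text
time_s: 47.33
position: [0.5783, -0.0609, 0.1937]
tcp_rot: [[-0.353, 0.936, 0.011], [0.936, 0.353, -0.003], [-0.007, 0.009, -1.0]]
force: [0.8, 0.4, 0.5]
opening: 0.397
grasp_force: 0.0
```

Request:
move_arm:
  increments:
    - {"xyz":[0,0,0],"roll":-0.12,"grip":40}
    - {"xyz":[0,0,0],"roll":-0.12,"grip":40}
    - {"xyz":[0,0,0],"roll":-0.12,"grip":40}
    - {"xyz":[0,0,0],"roll":-0.12,"grip":40}
    - {"xyz":[0,0,0],"roll":-0.12,"grip":40}

```text
time_s: 47.75
position: [0.5743, -0.0598, 0.1881]
tcp_rot: [[-0.82, 0.573, 0.0], [0.573, 0.82, -0.0], [-0.0, 0.0, -1.0]]
force: [-0.2, -0.3, -0.2]
opening: 0.402
grasp_force: 0.0
```

Request:
move_arm:
  increments:
    - {"xyz":[0,0,0],"roll":-0.12,"grip":40}
    - {"xyz":[0,0,0],"roll":-0.12,"grip":40}
    - {"xyz":[0,0,0],"roll":-0.12,"grip":40}
    - {"xyz":[0,0,0],"roll":-0.12,"grip":40}
    - {"xyz":[0,0,0],"roll":-0.12,"grip":40}

```text
time_s: 48.17
position: [0.5743, -0.0598, 0.188]
tcp_rot: [[-1.0, 0.01, 0.0], [0.01, 1.0, -0.0], [-0.0, -0.0, -1.0]]
force: [-0.6, -0.1, 0.2]
opening: 0.402
grasp_force: 0.0
```

Request:
move_arm:
  increments:
    - {"xyz":[0,0,0],"roll":-0.12,"grip":40}
    - {"xyz":[0,0,0],"roll":0,"grip":40}
    - {"xyz":[0,0,0],"roll":0,"grip":40}
    - {"xyz":[0,0,0],"roll":0,"grip":40}

```text
time_s: 48.5
position: [0.5742, -0.0598, 0.1881]
tcp_rot: [[-0.995, -0.102, 0.0], [-0.102, 0.995, -0.0], [-0.0, -0.0, -1.0]]
force: [-0.5, 0.4, -0.1]
opening: 0.408
grasp_force: 0.0
```

```bash
python3 st.py
python3 - <<'E'
from h import *
s=bot.read_state();t=s["tcp_rot"][:,:2];print((np.array([.5018,.1194,.19])-s["position"])@t)
im,d=shot("side");W=cloud(d,"side")
K,R,tt=cam("side")
for r in bot.spot_in("lever_grip","side")[:2]: print(r["conf"],(R.T@(np.array(r["at"])-tt)).round(3))
a,_=shot("top")
save(np.hstack([cv2.resize(a[150:250,160:330],(510,300),interpolation=2),cv2.resize(im[90:260,200:330],(229,300),interpolation=2)]),"barx.png")
E
```

```text
48.5 [ 0.5742 -0.0598  0.1881] [-0.1015  0.9948 -0.    ] [-0.5  0.4 -0.1] [ 0.07  0.05 -0.02]
[0.0538361  0.18565714]
0.67 [ 0.546 -0.052  0.09 ]
0.18 [0.797 0.146 0.016]
```

View pics/barx.png

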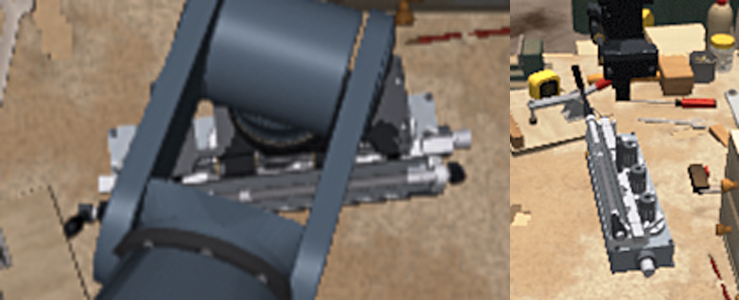

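Request:
move_arm:
  increments:
    - {"xyz":[5,16,0],"roll":0,"grip":40}
    - {"xyz":[9,32,0],"roll":0,"grip":40}
    - {"xyz":[10,35,0],"roll":0,"grip":40}
    - {"xyz":[10,35,0],"roll":0,"grip":40}
    - {"xyz":[10,35,0],"roll":0,"grip":40}

```text
time_s: 49.07
position: [0.5128, 0.0898, 0.1881]
tcp_rot: [[-0.995, -0.102, -0.001], [-0.102, 0.995, 0.001], [0.001, 0.001, -1.0]]
force: [1.1, 1.1, 0.7]
opening: 0.401
grasp_force: 0.0
```

Request:
move_arm:
  increments:
    - {"xyz":[7,22,0],"roll":0,"grip":40}
    - {"xyz":[3,10.5,0],"roll":0,"grip":40}
    - {"xyz":[0,0,0],"roll":0,"grip":40}
    - {"xyz":[0,0,0],"roll":0,"grip":40}
    - {"xyz":[0,0,0],"roll":0,"grip":40}

```text
time_s: 49.48
position: [0.5021, 0.1182, 0.1883]
tcp_rot: [[-0.995, -0.103, 0.001], [-0.103, 0.995, -0.001], [-0.001, -0.001, -1.0]]
force: [0.3, -0.3, -0.6]
opening: 0.401
grasp_force: 0.0
```

Request:
move_arm:
  increments:
    - {"xyz":[0,0,0],"roll":0,"grip":40}
    - {"xyz":[0,0,18],"roll":0,"grip":40}
    - {"xyz":[0,0,22],"roll":0,"grip":40}
    - {"xyz":[0,0,17],"roll":0,"grip":40}
    - {"xyz":[0,0,10],"roll":0,"grip":40}

```text
time_s: 49.9
position: [0.5007, 0.1177, 0.1193]
tcp_rot: [[-0.995, -0.102, -0.003], [-0.102, 0.995, -0.0], [0.003, 0.0, -1.0]]
force: [0.6, 0.5, -0.0]
opening: 0.4
grasp_force: 0.0
```

Request:
move_arm:
  increments:
    - {"xyz":[0,0,0],"roll":0,"grip":40}
    - {"xyz":[0,0,0],"roll":0,"grip":40}
    - {"xyz":[0,0,0],"roll":0,"grip":0}
    - {"xyz":[0,0,0],"roll":0,"grip":0}
    - {"xyz":[0,0,0],"roll":0,"grip":0}

```text
time_s: 50.32
position: [0.502, 0.119, 0.1221]
tcp_rot: [[-0.995, -0.104, 0.002], [-0.104, 0.995, 0.0], [-0.002, -0.0, -1.0]]
force: [-0.5, -0.6, 0.4]
opening: 0.258
grasp_force: 0.0
```

Request:
move_arm:
  increments:
    - {"xyz":[0,0,0],"roll":0,"grip":0}
    - {"xyz":[0,0,0],"roll":0,"grip":0}
    - {"xyz":[0,0,0],"roll":0,"grip":0}
    - {"xyz":[0,0,0],"roll":0,"grip":0}

```text
time_s: 50.65
position: [0.5015, 0.1194, 0.1218]
tcp_rot: [[-0.995, -0.104, 0.001], [-0.104, 0.995, 0.0], [-0.001, 0.0, -1.0]]
force: [-0.5, 0.5, 4.4]
opening: 0.144
grasp_force: 30.0
```

```bash
python3 st.py
```

```text
50.65 [0.5015 0.1194 0.1218] [-1.042e-01  9.946e-01  2.000e-04] [-0.5  0.5  4.4] [0.32 0.08 0.03]
```

Request:
move_arm:
  increments:
    - {"xyz":[-8.7,0,-1.6],"roll":0,"grip":0}
    - {"xyz":[-8.8,0,-0.7],"roll":0,"grip":0}
    - {"xyz":[-8.8,0,0.2],"roll":0,"grip":0}
    - {"xyz":[-8.7,0,1.1],"roll":0,"grip":0}
    - {"xyz":[-8.6,0,1.9],"roll":0,"grip":0}

```text
time_s: 51.07
position: [0.5426, 0.1238, 0.1209]
tcp_rot: [[-0.995, -0.105, -0.005], [-0.105, 0.995, -0.0], [0.005, 0.0, -1.0]]
force: [-3.3, 0.4, 8.6]
opening: 0.147
grasp_force: 30.0
```

Request:
move_arm:
  increments:
    - {"xyz":[-8.3,0,2.8],"roll":0,"grip":0}
    - {"xyz":[-8,0,3.6],"roll":0,"grip":0}
    - {"xyz":[-7.6,0,4.4],"roll":0,"grip":0}
    - {"xyz":[-7.2,0,5.1],"roll":0,"grip":0}
    - {"xyz":[-6.6,0,5.8],"roll":0,"grip":0}

```text
time_s: 51.48
position: [0.5829, 0.1282, 0.0995]
tcp_rot: [[-0.995, -0.104, 0.001], [-0.104, 0.995, 0.001], [-0.001, 0.001, -1.0]]
force: [-1.0, 2.5, 6.7]
opening: 0.144
grasp_force: 30.0
```

Request:
move_arm:
  increments:
    - {"xyz":[-6,0,6.4],"roll":0,"grip":0}
    - {"xyz":[-5.3,0,7],"roll":0,"grip":0}
    - {"xyz":[-4.6,0,7.5],"roll":0,"grip":0}
    - {"xyz":[-3.8,0,7.9],"roll":0,"grip":0}
    - {"xyz":[0,0,0],"roll":0,"grip":0}

```text
time_s: 51.9
position: [0.6042, 0.1306, 0.0695]
tcp_rot: [[-0.995, -0.104, 0.004], [-0.104, 0.995, 0.002], [-0.004, 0.001, -1.0]]
force: [4.0, 3.8, 0.3]
opening: 0.144
grasp_force: 30.0
```

```bash
python3 st.py
```

```text
51.9 [0.6042 0.1306 0.0695] [-0.1039  0.9946  0.0011] [4.  3.8 0.3] [ 0.59 -0.39  0.05]
```

Request:
move_arm:
  increments:
    - {"xyz":[-3,0,8.3],"roll":0,"grip":0}
    - {"xyz":[-2.2,0,8.5],"roll":0,"grip":0}
    - {"xyz":[-1.3,0,8.7],"roll":0,"grip":0}
    - {"xyz":[-0.4,0,7.8],"roll":0,"grip":0}
    - {"xyz":[0,0,0],"roll":0,"grip":0}

```text
time_s: 52.32
position: [0.6111, 0.1313, 0.0358]
tcp_rot: [[-0.995, -0.104, 0.005], [-0.104, 0.995, 0.002], [-0.005, 0.001, -1.0]]
force: [4.5, 5.0, -1.1]
opening: 0.148
grasp_force: 30.0
```

Request:
move_arm:
  increments:
    - {"xyz":[0,0,1.5],"roll":0,"grip":0}
    - {"xyz":[0,0,1.5],"roll":0,"grip":0}
    - {"xyz":[0,0,1],"roll":0,"grip":0}
    - {"xyz":[0,0,0],"roll":0,"grip":0}

```text
time_s: 52.65
position: [0.6111, 0.1313, 0.0342]
tcp_rot: [[-0.995, -0.104, 0.005], [-0.104, 0.995, 0.001], [-0.006, 0.001, -1.0]]
force: [1.7, 4.9, 8.9]
opening: 0.146
grasp_force: 30.0
```

```bash
python3 st.py
```

```text
52.65 [0.6111 0.1313 0.0342] [-1.040e-01  9.946e-01  8.000e-04] [1.7 4.9 8.9] [ 0.69 -0.15 -0.01]
```

Request:
move_arm:
  increments:
    - {"xyz":[0,0,0],"roll":0,"grip":40}
    - {"xyz":[0,0,0],"roll":0,"grip":40}
    - {"xyz":[0,0,0],"roll":0,"grip":40}
    - {"xyz":[0,0,0],"roll":0,"grip":40}
    - {"xyz":[0,0,-15],"roll":0,"grip":40}

```text
time_s: 53.07
position: [0.6051, 0.1297, 0.0443]
tcp_rot: [[-0.995, -0.104, -0.008], [-0.104, 0.995, -0.001], [0.008, 0.0, -1.0]]
force: [-0.7, 0.4, -0.0]
opening: 0.374
grasp_force: 0.0
```

Request:
move_arm:
  increments:
    - {"xyz":[0,0,-25],"roll":0,"grip":40}
    - {"xyz":[0,0,-35],"roll":0,"grip":40}
    - {"xyz":[0,0,-35],"roll":0,"grip":40}
    - {"xyz":[0,0,-35],"roll":0,"grip":40}
    - {"xyz":[12,30,0],"roll":0,"grip":40}

```text
time_s: 53.48
position: [0.6017, 0.155, 0.1849]
tcp_rot: [[-0.995, -0.099, 0.018], [-0.099, 0.995, -0.002], [-0.017, -0.004, -1.0]]
force: [1.8, 1.7, 0.4]
opening: 0.397
grasp_force: 0.0
```

Request:
move_arm:
  increments:
    - {"xyz":[15,35,0],"roll":0,"grip":40}
    - {"xyz":[15,35,0],"roll":0,"grip":40}
    - {"xyz":[15,35,0],"roll":0,"grip":40}
    - {"xyz":[15,35,0],"roll":0,"grip":40}
    - {"xyz":[15,35,0],"roll":0,"grip":40}

```text
time_s: 53.9
position: [0.4991, 0.3259, 0.1769]
tcp_rot: [[-0.995, -0.103, -0.001], [-0.103, 0.995, -0.001], [0.001, -0.001, -1.0]]
force: [1.7, 0.1, -0.3]
opening: 0.405
grasp_force: 0.0
```

Request:
move_arm:
  increments:
    - {"xyz":[15,35,0],"roll":0,"grip":40}
    - {"xyz":[15,35,0],"roll":0,"grip":40}
    - {"xyz":[10,20,0],"roll":0,"grip":40}
    - {"xyz":[0,0,0],"roll":0,"grip":40}
    - {"xyz":[0,0,0],"roll":0,"grip":40}

```text
time_s: 54.32
position: [0.4503, 0.4108, 0.1768]
tcp_rot: [[-0.994, -0.107, -0.001], [-0.107, 0.994, -0.002], [0.001, -0.001, -1.0]]
force: [0.5, 0.1, -0.4]
opening: 0.4
grasp_force: 0.0
```

```bash
python3 st.py
python3 - <<'E'
from m2 import *
ts=[]
for n in("top","side"):
    im,d=shot(n);W=cloud(d,n);g=gray(im);ts.append(im)
    t=np.radians(6.25);Rm=R2(t);Q=W.copy();Q[...,:2]=(W[...,:2]-[.5834,-.0585])@Rm
    for i,y in enumerate(HY):
        m=(np.hypot(Q[...,0]-.014,Q[...,1]-y)<.024);z=Q[...,2][m];f=z[(z<.08)&(z>.045)];print(n,"hub",i,"flange z",np.median(f).round(4),"top",np.nanpercentile(z,97).round(4))
    m=(abs(Q[...,1]-.184)<.006)&(abs(Q[...,0]-.05)<.03)&(Q[...,2]>.05);print("lever top z",np.median(Q[...,2][m]).round(4),m.sum())
    m=(abs(Q[...,0]+.012)<.006)&(abs(Q[...,1])>.03)&(abs(Q[...,1])<.13)&(Q[...,2]>.07)&(Q[...,2]<.1);print("bar top z",np.median(Q[...,2][m]).round(4))
save(np.hstack([cv2.resize(ts[0][160:250,170:340],(510,270),interpolation=2),cv2.resize(ts[1][140:260,230:310],(180,270),interpolation=2)]),"end.png")
E
```

```text
54.3167 [0.4503 0.4108 0.1768] [-0.1069  0.9943 -0.0014] [ 0.5  0.1 -0.4] [ 0.05 -0.04 -0.01]
top hub 0 flange z 0.0662 top 0.1106
top hub 1 flange z 0.0661 top 0.1098
top hub 2 flange z 0.0662 top 0.1098
top hub 3 flange z 0.0574 top 0.0847
lever top z 0.0961 70
bar top z 0.0841
side hub 0 flange z 0.0653 top 0.1065
side hub 1 flange z 0.0688 top 0.1063
side hub 2 flange z 0.0683 top 0.1073
side hub 3 flange z 0.0571 top 0.0834
lever top z 0.0919 44
bar top z 0.0814
```

View pics/end.png

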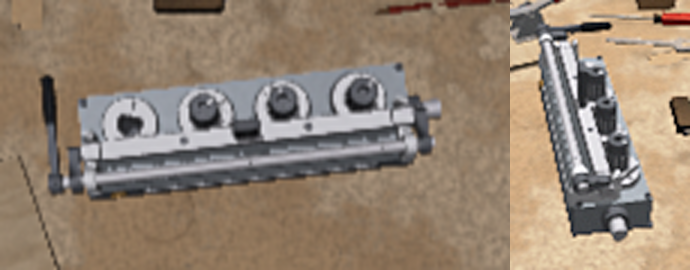

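The picture shows the three noses seated in hubs 0 to 2, at about (360,95), (280,100) and (205,108). The bar is down with its tab at (245,128), and the lever lies level at (48,100). Flanges measure 66 mm and the bar top 84 mm, both as expected.

```bash
python3 -c "
from rig import bot
print(bot.hand_in())"
```

```text
the job is handed in; nothing more can be done
None
```

Job handed in at about 54 s of the 208 s: all three spindles are seated in hubs 0–2, the bar is back in its slots tab up and the lever is locked down; the fingertips proved about 38 mm higher than the reported TCP (corrected after one empty grasp on the lever), and the bar was knocked aside on the bench and found again by camera.

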